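# Lay the second course of a stove lining in running bond

### The arm

A 6-joint arm with a two-finger parallel gripper is mounted at the origin on the work surface. World frame = base frame: x ahead of the robot, y to its left, z up, the work surface at z = 0. Lengths are in mm, angles in rad, forces in N, time in s.
With the tool pointing down it reaches from about 300 to 825 mm from the base axis. Payload 5.4 kg.
Tool frame: the origin (TCP) lies between the finger pads; the fingertips stand 17 mm ahead of it and the grasp point (between the pads) lies 2 mm behind it (robot.finger_overhang is the distance from the TCP to the fingertips, in mm); z points along the fingers, y is the line along which they close (so a half turn about z gives the same grasp; the last joint's range is limited). The gripper opens to 92 mm and grips with 3 to 60 N. Pads are 20 mm wide; open, the fingers measure 128 mm over their backs; the gripper's body (75 mm by 189 mm) begins 69 mm behind the grasp point.
Start: joints at [-1.478, 0.158, 1.597, -0, 1.386, -0.21], TCP at [171.438, -548.831, 203.401] pointing down, gripper open.
Joint ranges: [-2.91, 2.91], [-0.94, 2.29], [0.18, 2.7], [-1.29, 4.43], [0.17, 2.64], [-3, 3]. Speed limits (rad/s): [2.57, 2.57, 3.14, 3.14, 3.14, 3.14].

### API

Orientations are given as a unit quaternion [x, y, z, w].
In Python, from workcell import robot gives the robot as it stands.
- The arm moves only by the tool carry_out, never from a script. Its argument "increments" is a list of rows, each an object of numbers: "tx", "ty", "tz": the shift along the tool's x, y, z in cm; "rx", "ry", "rz": the turn, a rotation vector about the tool's x, y, z in degrees; "gripper": the opening, from 0 (shut) to 1 (fully open). A call has 1 to 5 rows; each row is the pose to reach, as a shift and turn from the pose commanded when the call began, along the tool's axes at that moment; what a row does not reach only later rows make up. A row lasts 1/10 s, in which the tool goes at most 50 mm and 8.59 degrees, less where a joint would pass 70% of its speed; a pose out of reach is approached as far as the arm can. A call with a gripper value outside its range is refused whole. The fingers move at their own pace and stop on an object; the grip force is fixed at half the most. Time passes only in rows, so rows that repeat a pose let the fingers close. It gives the time, the measured TCP pose, the force, the opening and the grip force at its end, in the units of the state.
- robot.state(): the state, without advancing time (a new reading comes with each control period).
- robot.get_image(name): name is "scene" or "top"; returns a dict with "frame" (400x640x3 uint8, red, green, blue), "mtx" (3x3 intrinsics, pixels), "rvec" (rotation vector, rad) and "tvec" (3), from world to camera coordinates, as OpenCV has them. Camera axes: x right, y down, z forward; pixel columns grow to the right and rows downward; lengths in mm; the calibration is good to about 2 mm. A picture is of the moment at which its call begins. There is no depth.
- robot.close_job(): hands the job in; it is judged then, once.
Trained networks look in a picture, given as the dict that the camera call returned (one of the last four; its "shot" number tells which), for a name from the list of things; names that differ only in an ending like _2 or _b are one class to them, and where a whole thing is asked for, a point or a joint stands for the part that bears it (a point fixed in the world has none). Each returns a list of dicts, best first, with "conf" (0 to 1); they miss things now and then, are a little off and sometimes report something else, mostly with a low value. They report only what shows in the picture. A call takes as long as a camera call. They do not tell look-alikes from the thing itself.
- robot.search_frame(thing, picture): "at" ([column, row] in pixels, amid what is visible of it).
- robot.outline_of(thing, picture): "region" (400x640 bool, what is visible of it) and "at" ([column, row] in pixels, amid what is visible of it).
The state is a dict: "time": time; "qpos": joint angles; "joint_velocities": joint speeds; "tau": joint torques, N m; "ee_pos": TCP position; "tcp_rot": TCP orientation; "force": force on the tool from outside, world axes, zero at the start; "wrist_torque": the same for the moment, N m; "opening": finger opening in mm; "grasp_force": force on a finger pad.
Only numpy, scipy, OpenCV 4.12 (cv2) and the standard library are available. Lean on these libraries where they do the work, as an engineer would, in place of code of your own. Each camera call takes 0.05 s, during which the arm holds its last target. There are 200 camera calls.

### The job

Finish the firebrick lining in the steel frame on the bench: lay the second course in running bond on the first, the full brick bridging the joint below and a half brick at each end between it and the upright, all three lying flat on the course below and flush with its faces. The course only just fits, so close each joint up tight by feel, set the bricks down gently without dropping or forcing them, let go of them, and leave the three-quarter brick and everything else where it is.

Things in the scene. Friction and masses are not known exactly. Their poses are not given: they have to be found in the camera images.
- frame: Fixed dark steel frame: base plate 273 x 100 x 6 mm, an upright 12 mm thick and 70 mm wide at each end, tops 90 mm above the bench; open in front and behind. Origin: centre of the base's underside, on the bench; x along the course, z up. The uprights' inner faces are at x = -121.5 and +121.5 mm: 243 mm apart for a course of 60 + 120 + 60 = 240 mm.
- bed (a point): Middle of the first course's top, 46 mm above the bench, over its joint (axes as the frame's). The first course is two full bricks fixed in the frame, filling x = -120 to +120 mm, with faces at y = -30 and +30 mm. The second course will have its top 40 mm above this point.
- full_c (a point): Full firebrick, buff, 120 x 60 x 40 mm (length, width, height), about 0.5 kg. Site at its centre, 20 mm above its underside; x along its length, z up as it lies. Lies flat and loose on the bench at the start, edges rounded 2 mm. 
- half_a_c (a point): One of two like half firebricks, buff, 60 x 60 x 40 mm (square from above), about 0.25 kg; either may go to either end. Site at its centre, 20 mm above its underside; x along its length, z up as it lies. Lies flat and loose on the bench at the start, edges rounded 2 mm. 
- half_b_c (a point): The other half firebrick, 60 x 60 x 40 mm, about 0.25 kg. Site at its centre, 20 mm above its underside; x along its length, z up as it lies. Lies flat and loose on the bench at the start, edges rounded 2 mm. 
- offcut_c (a point): Three-quarter firebrick, 90 x 60 x 40 mm, lying among the others: it is not needed and stays where it is. Site at its centre, 20 mm above its underside; x along its length, z up as it lies. 
- hammer: Hammer lying on the bench, a bystander; origin on the bench under its middle.
- brush: Brush lying on the bench, a bystander; origin on the bench under its middle.
- tin: Low round tin, 80 mm wide, 50 mm high, a bystander; origin at the centre of its underside.
Mind the look-alikes: they are no part of the job. Leave any yellow look-alike of the part that bears half_a_c alone. Leave any pink look-alike of the part that bears half_b_c alone.

How it is judged (in metres and radians):
At the end, for the whole second after the job is handed in: Full brick centred over the joint below within 5 mm, a half brick centred 90 mm to each side within 5 mm; all three within 7 mm of the course's centre line, 3 mm of resting height (centre 66 mm up), flat within 0.06 rad, square to the frame within 0.07 rad, at rest (x of full_c in the frame of frame between -0.005 and 0.005 m and y of full_c in the frame of frame between -0.007 and 0.007 m and z of full_c in the frame of frame between 0.063 and 0.069 m and angle between the z axis of full_c and the z axis of frame, either way round below 0.06 rad and angle between the x axis of full_c and the x axis of frame, either way round below 0.07 rad and linear speed of full below 0.01 m/s and ((x of half_a_c in the frame of frame between -0.095 and -0.085 m and y of half_a_c in the frame of frame between -0.007 and 0.007 m and z of half_a_c in the frame of frame between 0.063 and 0.069 m and angle between the z axis of each of half_a_c, half_b_c and the z axis of frame, either way round below 0.06 rad and (angle between the x axis of half_a_c and the x axis of frame, either way round below 0.07 rad or angle between the y axis of half_a_c and the x axis of frame, either way round below 0.07 rad) and linear speed of each of half_a, half_b below 0.01 m/s and x of half_b_c in the frame of frame between 0.085 and 0.095 m and y of half_b_c in the frame of frame between -0.007 and 0.007 m and z of half_b_c in the frame of frame between 0.063 and 0.069 m and (angle between the x axis of half_b_c and the x axis of frame, either way round below 0.07 rad or angle between the y axis of half_b_c and the x axis of frame, either way round below 0.07 rad)) or (x of half_a_c in the frame of frame between 0.085 and 0.095 m and y of half_a_c in the frame of frame between -0.007 and 0.007 m and z of half_a_c in the frame of frame between 0.063 and 0.069 m and angle between the z axis of each of half_a_c, half_b_c and the z axis of frame, either way round below 0.06 rad and (angle between the x axis of half_a_c and the x axis of frame, either way round below 0.07 rad or angle between the y axis of half_a_c and the x axis of frame, either way round below 0.07 rad) and linear speed of each of half_a, half_b below 0.01 m/s and x of half_b_c in the frame of frame between -0.095 and -0.085 m and y of half_b_c in the frame of frame between -0.007 and 0.007 m and z of half_b_c in the frame of frame between 0.063 and 0.069 m and (angle between the x axis of half_b_c and the x axis of frame, either way round below 0.07 rad or angle between the y axis of half_b_c and the x axis of frame, either way round below 0.07 rad)))); the robot touches nothing.
It fails at once if a brick for the course is dropped: it moves faster than 0.5 m/s with no finger on it ((linear speed of full above 0.5 m/s and contact force between full and the fingers below 0.05 N) or (linear speed of half_a above 0.5 m/s and contact force between half_a and the fingers below 0.05 N) or (linear speed of half_b above 0.5 m/s and contact force between half_b and the fingers below 0.05 N)).
It fails at once if a brick is banged or forced against the frame or its first course (over 60 N) (contact force between any of full, half_a, half_b and frame above 60 N).
It fails at once if the three-quarter brick or another bystander is shifted by more than 30 mm (distance of any of offcut_c, hammer, brush, tin from where it was at the start of the episode above 0.03 m).
It also fails if it takes over 72 s, if anything falls off the work surface, if the arm or the gripper's body presses on something with over 40 N, if the wrist force passes 120 N, or if a joint passes its speed limit or range.

## Working session

There is one attempt and no reset: what is moved stays moved. The work goes in short steps, Python scripts to look and compute and a tool call to move; the robot and the scene stay as the last step left them, time stands still between calls to the robot, and variables do not carry over. Pictures are saved under pics/ and viewed, at most 10 in all, crops included, and the job is handed in when it is done.

Besides the shell and the picture viewer there is one more tool, called after "Call:" as name(argument=value, ...), one argument or row to a line, values as JSON. carry_out: Moves the arm, as the interface text tells. Its arguments: {"type":"object","properties":{"increments":{"type":"array","items":{"type":"object","properties":{"tx":{"type":"number"},"ty":{"type":"number"},"tz":{"type":"number"},"rx":{"type":"number"},"ry":{"type":"number"},"rz":{"type":"number"},"gripper":{"type":"number"}}}}},"required":["increments"]}

```bash
mkdir -p pics; cat > h.py <<'E'
from workcell import robot
import cv2,numpy as np
def save(p,n): cv2.imwrite(f'pics/{n}.png',cv2.cvtColor(p['frame'],cv2.COLOR_RGB2BGR))
def ray(p,uv):
    R=cv2.Rodrigues(np.array(p['rvec'],float))[0];t=np.array(p['tvec'],float).ravel()
    d=cv2.undistortPoints(np.array([[uv]],float),np.array(p['mtx'],float),None)[0,0]
    return -R.T@t, R.T@np.array([d[0],d[1],1])
def atz(p,uv,z):
    c,d=ray(p,uv); return c+d*(z-c[2])/d[2]
def tri(p1,u1,p2,u2):
    c1,d1=ray(p1,u1);c2,d2=ray(p2,u2)
    s=np.linalg.lstsq(np.c_[d1,-d2],c2-c1,rcond=None)[0]
    a=c1+s[0]*d1;b=c2+s[1]*d2
    return (a+b)/2,np.linalg.norm(a-b)
E
python3 - <<'E'
from h import *
np.set_printoptions(precision=1,suppress=True)
P={n:robot.get_image(n) for n in('scene','top')}
for n,p in P.items():
    save(p,n+'0'); print(n,ray(p,(320,200)),p['mtx'][0])
    for th in ['frame','full_c','half_a_c','offcut_c','hammer','brush','tin']:
        for r in robot.outline_of(th,p):
            m=r['region'].astype(np.uint8);a=m.sum()
            if a: print(th,round(r['conf'],2),np.array(r['at']),a,atz(p,r['at'],40),cv2.minAreaRect(cv2.findNonZero(m)))
print(robot.state())
E
```

```text
scene (array([997.5, 222.2, 817.9]), array([-0.5, -0.1, -0.9])) [389.3   0.  327.8]
frame 0.56 [213.5 166.8] 4535 [ 528.7 -169.2   40. ] ((214.04757690429688, 163.4710235595703), (124.95120239257812, 49.73887634277344), 13.671307563781738)
full_c 0.73 [310.7 236. ] 1520 [654.7 105.9  40. ] ((310.3699951171875, 236.4099884033203), (28.567115783691406, 55.29575729370117), 8.130102157592773)
full_c 0.2 [349.6 279. ] 1217 [731.5 208.4  40. ] ((347.9499816894531, 279.6500244140625), (36.366188049316406, 41.10960388183594), 18.43494987487793)
half_a_c 0.87 [331.3 176.5] 752 [492.  115.7  40. ] ((331.0, 175.5), (29.0, 26.0), 90.0)
half_a_c 0.78 [363.7 144.7] 706 [380.3 174.1  40. ] ((360.0384521484375, 143.69229125976562), (28.567060470581055, 27.735010147094727), 33.690067291259766)
half_a_c 0.56 [185.1 265.2] 1756 [ 779.6 -135.5   40. ] ((198.26925659179688, 258.1538391113281), (121.36842346191406, 39.77200698852539), 3.1798300743103027)
offcut_c 0.85 [418.7 183.7] 1114 [465.4 321.8  40. ] ((419.5, 184.5), (39.0, 31.0), 90.0)
hammer 0.8 [182.1 267.4] 1753 [ 785.6 -139.7   40. ] ((197.2335
[... 1786 characters left out ...]
] 1352 [ 747.9 -132.    40. ] ((416.0, 119.5), (35.0, 108.0), 90.0)
brush 0.65 [160.4 211.9] 1209 [527.2 469.7  40. ] ((157.7715301513672, 224.54672241210938), (87.10333251953125, 19.452356338500977), 88.45184326171875)
tin 0.96 [281.2 126.4] 1031 [728.4 209.9  40. ] ((282.0, 130.0), (36.0, 34.0), 90.0)
{'time': 0.8, 'qpos': array([-1.5,  0.2,  1.6, -0. ,  1.4, -0.2]), 'joint_velocities': array([-0., -0., -0.,  0.,  0.,  0.]), 'tau': array([ -0. , -38.6, -32.2,   0.1,   0. ,  -0. ]), 'ee_pos': array([ 171.4, -548.9,  203.5]), 'tcp_rot': array([ 1. ,  0.2, -0. ,  0. ]), 'force': array([ 0.1,  0.7, -0.4]), 'wrist_torque': array([ 0., -0., -0.]), 'grasp_force': 0.0, 'opening': 92.0941607639684}
```

View pics/top0.png

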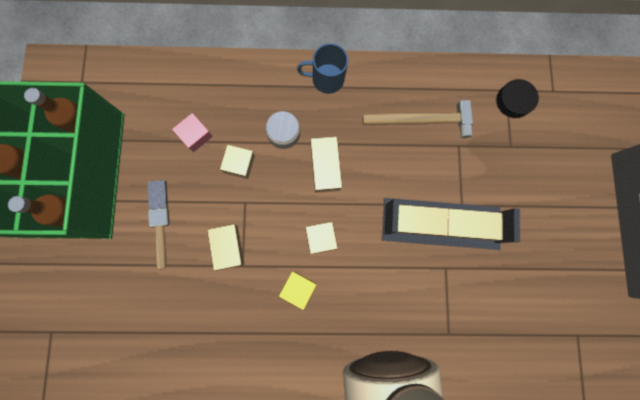

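View pics/scene0.png

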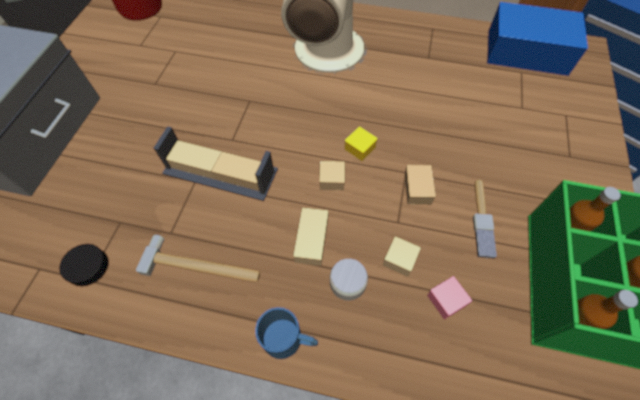

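The top view shows the buff halves at (237,160) and (321,238), the full brick at (326,164), the three-quarter brick at (225,247) and the frame at (450,224). The yellow brick at (298,291) and the pink one at (191,131) are look-alikes and stay put. In the scene view the halves are at (403,254) and (332,175), the full brick at (311,234) and the frame at (217,163).

```bash
cat > fit.py <<'E'
from h import *
from scipy.optimize import minimize
def corners(x,y,z,a,L,W,H):  # z: centre
    s=np.array([[i,j,k] for i in(-1,1) for j in(-1,1) for k in(-1,1)])*[L/2,W/2,H/2]
    R=np.array([[np.cos(a),-np.sin(a),0],[np.sin(a),np.cos(a),0],[0,0,1]])
    return s@R.T+[x,y,z]
def proj(p,X): return cv2.projectPoints(np.array(X,float),np.array(p['rvec'],float),np.array(p['tvec'],float),np.array(p['mtx'],float),None)[0][:,0]
def brickmask(p,uv,r=45):
    """grabcut around a seed pixel"""
    im=cv2.cvtColor(p['frame'],cv2.COLOR_RGB2BGR);u,v=map(int,uv)
    im=cv2.resize(im[v-r:v+r,u-r:u+r],None,fx=4,fy=4,interpolation=cv2.INTER_CUBIC)
    m=np.full(im.shape[:2],cv2.GC_BGD,np.uint8);c=r*4
    cv2.circle(m,(c,c),(r-8)*4,cv2.GC_PR_BGD,-1);cv2.circle(m,(c,c),60,cv2.GC_PR_FGD,-1);cv2.circle(m,(c,c),30,cv2.GC_FGD,-1)
    cv2.grabCut(im,m,None,np.zeros((1,65)),np.zeros((1,65)),6,cv2.GC_INIT_WITH_MASK)
    m=((m==1)|(m==3)).astype(np.uint8)
    m=cv2.morphologyEx(m,cv2.MORPH_OPEN,np.ones((9,9),np.uint8))
    n,l=cv2.connectedComponents(m); return (l==l[c,c]).astype(np.uint8),(u-r,v-r)
def fit(views,L,W,H=40,z0=20):
    best=None
    data=[(p,)+brickmask(p,uv) for p,uv in views]
    g=np.mean([atz(p,uv,40) for p,uv in views],0)
    def cost(q):
        J=0
        for p,m,o in data:
            h=cv2.convexHull((((proj(p,corners(q[0],q[1],q[2],q[3]/50,L,W,H))-o+.5)*4-.5)*16).astype(np.int32))
            r=np.zeros_like(m);cv2.fillConvexPoly(r,h,1,shift=4); J+=1-(r&m).sum()/(r|m).sum()
        return J
    for a in np.arange(0,np.pi,np.pi/8):
        s=np.array([g[0],g[1],z0,a*50])
        if best is not None and a>=np.pi/2 and L==W: break
        r=minimize(cost,s,method='Nelder-Mead',options=dict(initial_simplex=np.vstack([s]+[s+d for d in np.diag([15,15,6,10])]),maxiter=150))
        if best is None or r.fun<best.fun: best=r
    q=best.x; return q[:3],q[3]/50,best.fun,[d[1].sum()/16 for d in data]
E
python3 - <<'E'
from fit import *
np.set_printoptions(precision=1,suppress=True)
S=robot.get_image('scene');T=robot.get_image('top')
for n,s,t,L in [('full',(311,235),(326,164),120),('h1',(332,175),(321,238),60),('h2',(403,254),(237,160),60),('off',(420,184),(225,247),90)]:
    print(n,*fit([(S,s),(T,t)],L,60))
a=cv2.resize(cv2.cvtColor(S['frame'],4)[115:210,145:285],None,fx=5,fy=5,interpolation=2)[:475]
b=cv2.resize(cv2.cvtColor(T['frame'],4)[190:260,375:535],None,fx=5,fy=5,interpolation=2)
cv2.imwrite('pics/fs.png',a);cv2.imwrite('pics/ft.png',b)
E
```

```text
full [645.4 105.4  24.5] 3.248180264395196 0.20676197094229065 [np.float64(1482.3125), np.float64(1461.9375)]
h1 [476.1 115.   22.9] 0.19801931324177174 0.12236193216587765 [np.float64(770.125), np.float64(821.625)]
h2 [648.1 309.1  27.2] 1.3360453706070496 0.3482416674718184 [np.float64(843.375), np.float64(751.8125)]
off [453.  327.   21.6] 3.3563521736167776 0.28913016930313606 [np.float64(952.25), np.float64(1222.625)]
```

View pics/fs.png

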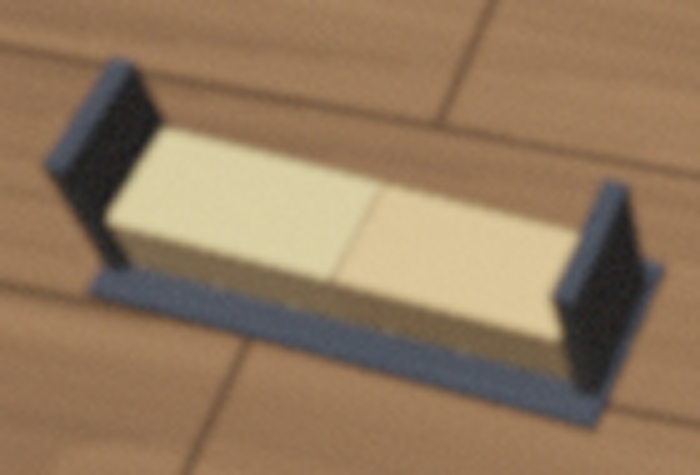

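View pics/ft.png

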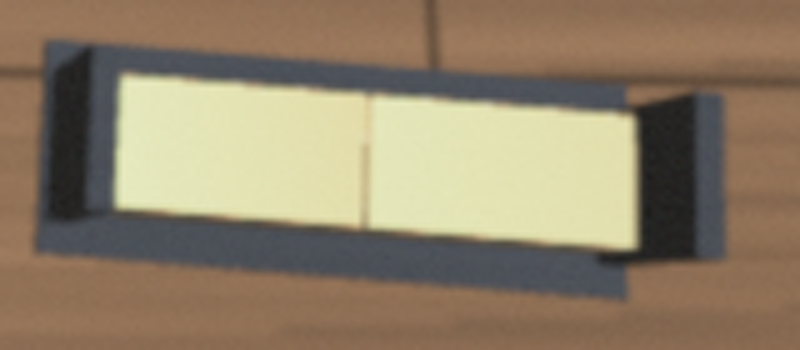

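The frame crops show the bed joint ends at (383,185) and (332,279) in the scene crop, and at (367,92) and (364,229) in the top crop. The right bed corners in the top crop are (637,112) and (640,249).

```bash
python3 - <<'E'
from fit import *
np.set_printoptions(precision=1,suppress=True)
S=robot.get_image('scene');T=robot.get_image('top')
f=lambda c,o:((np.array(c)+.5)/5-.5+o)
for n,s,t in [('joint front',(332,279),(367,92)),('joint back',(383,185),(364,229)),('corner F',(105,222),(637,112)),('corner B',(165,128),(640,249))]:
    s=f(s,(145,115));t=f(t,(375,190)); print(n,*tri(S,s,T,t),atz(S,s,46),atz(T,t,46))
rows=[]
for L,a,q,s,t in [(120,3.248-np.pi,(645.4,105.4),(311,235),(326,164)),(60,.198,(476,115),(332,175),(321,238)),(60,1.336-np.pi/2,(648,309),(403,254),(237,160))]:
    tiles=[]
    for p,uv in((S,s),(T,t)):
        im=cv2.cvtColor(p['frame'],4);u,v=uv;r=32
        im=cv2.resize(im[v-r:v+r,u-r:u+r],None,fx=4.1,fy=4.1,interpolation=2)
        X=(proj(p,corners(*q,20,a,L,60,40))-(u-r,v-r)+.5)*4.1-.5
        cv2.polylines(im,[X[[1,3,7,5]].astype(int)],True,(0,0,255),1)
        cv2.polylines(im,[X[[0,2,6,4]].astype(int)],True,(255,0,0),1)
        tiles.append(im)
    rows.append(np.vstack(tiles))
cv2.imwrite('pics/b.png',np.hstack(rows))
E
```

```text
joint front [ 543.6 -166.7   45.9] 2.742971158279371 [ 543.5 -168.2   46. ] [ 543.3 -165.2   46. ]
joint back [ 483.1 -164.    42.8] 3.4337756891177182 [ 485.1 -164.3   46. ] [ 482.6 -160.9   46. ]
corner F [ 536.2 -287.7   44.9] 2.2785649303920854 [ 536.7 -288.3   46. ] [ 535.9 -285.8   46. ]
corner B [ 475.4 -283.8   44.9] 0.8365414614779755 [ 476.  -283.6   46. ] [ 475.3 -282.7   46. ]
```

View pics/b.png

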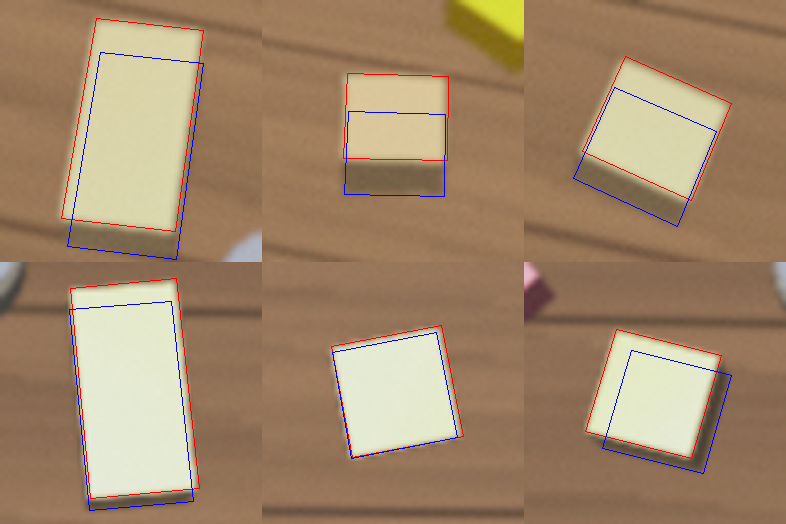

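The red fitted outlines sit on the brick tops in both views. Halves are at (476,115) and (648,309), the full brick at (645,105). The bed joint is at about (513.5,-164.8) and the course direction is (0.063,0.998).

```bash
cat > go.py <<'E'
import sys
from h import *
from scipy.spatial.transform import Rotation as Ro
C=np.array([513.5,-164.8]);yaw=1.5077;d=np.array([np.cos(yaw),np.sin(yaw)]);n=np.array([d[1],-d[0]])
def goal(x,y,z,psi):
    "shift and turn to bring TCP to xyz, fingers closing along psi (world), tool straight down"
    s=robot.state();R=Ro.from_quat(s['tcp_rot'])
    t=R.inv().apply(np.array([x,y,z])-s['ee_pos'])/10
    best=None
    for k in(0,1):
        a=psi+k*np.pi;yv=np.array([np.cos(a),np.sin(a),0]);zv=np.array([0,0,-1.]);G=Ro.from_matrix(np.c_[np.cross(yv,zv),yv,zv])
        r=(R.inv()*G).as_rotvec(degrees=True)
        print('shift cm',t.round(2),'turn deg',r.round(1))
def fr(x,y=0): return C+x*d+y*n
def st():
    s=robot.state();R=Ro.from_quat(s['tcp_rot']).as_matrix();e=s['ee_pos'][:2]-C
    print('t',round(s['time'],1),'pos',s['ee_pos'].round(1),'frame xy',(e@d).round(1),(e@n).round(1),'yax',np.degrees(np.arctan2(R[1,1],R[0,1])).round(1),'tilt',np.degrees(np.arccos(-R[2,2])).round(2),'q',s['qpos'].round(2),'F',s['force'].round(1),'open',round(s['opening'],1),'g',round(s['grasp_force'],1))
E
python3 -c "
from go import *
st()
goal(476,115,100,.198)
goal(476,115,100,.198+np.pi/2)"
```

```text
t 1.0 pos [ 171.4 -548.8  203.4] frame xy -404.8 -317.2 yax -72.7 tilt 0.0 q [-1.48  0.16  1.6   0.    1.39 -0.21] F [-0.8 -0.4  0.4] open 92.0 g 0.0
shift cm [ 48.87 -54.28  10.34] turn deg [  0.  -0. -84.]
shift cm [ 48.87 -54.28  10.34] turn deg [-0. -0. 96.]
shift cm [ 48.87 -54.28  10.34] turn deg [   0.    0. -174.]
shift cm [ 48.87 -54.28  10.34] turn deg [ 0. -0.  6.]
```

Call:
carry_out(
  increments=[
    {"tx": 48.87,"ty": -54.28,"tz": 6,"rz": -84,"gripper": 0.85},
    {"tx": 48.87,"ty": -54.28,"tz": 6,"rz": -84,"gripper": 0.85},
    {"tx": 48.87,"ty": -54.28,"tz": 6,"rz": -84,"gripper": 0.85},
    {"tx": 48.87,"ty": -54.28,"tz": 6,"rz": -84,"gripper": 0.85},
    {"tx": 48.87,"ty": -54.28,"tz": 6,"rz": -84,"gripper": 0.85},
  ],
)

```text
$.increments[0]: bad value
```

```bash
python3 -c "
from go import *
st()
goal(476,115,100,.198)"
```

```text
t 1.0 pos [ 171.4 -548.8  203.4] frame xy -404.8 -317.2 yax -72.7 tilt 0.0 q [-1.48  0.16  1.6   0.    1.39 -0.21] F [-0.8 -0.4  0.4] open 92.0 g 0.0
shift cm [ 48.87 -54.28  10.34] turn deg [  0.  -0. -84.]
shift cm [ 48.87 -54.28  10.34] turn deg [-0. -0. 96.]
```

Call:
carry_out(
  increments=[
    {"tx": 16.5,"ty": -18.3,"tz": 2,"rz": -40,"gripper": 0.85},
    {"tx": 16.5,"ty": -18.3,"tz": 2,"rz": -40,"gripper": 0.85},
    {"tx": 16.5,"ty": -18.3,"tz": 2,"rz": -40,"gripper": 0.85},
    {"tx": 16.5,"ty": -18.3,"tz": 2,"rz": -40,"gripper": 0.85},
    {"tx": 16.5,"ty": -18.3,"tz": 2,"rz": -40,"gripper": 0.85},
  ],
)

```text
$.increments[0]: bad value
```

```bash
python3 -c "
from go import *
st()
goal(476,115,100,.198)"
```

```text
t 1.0 pos [ 171.4 -548.8  203.4] frame xy -404.8 -317.2 yax -72.7 tilt 0.0 q [-1.48  0.16  1.6   0.    1.39 -0.21] F [-0.8 -0.4  0.4] open 92.0 g 0.0
shift cm [ 48.87 -54.28  10.34] turn deg [  0.  -0. -84.]
shift cm [ 48.87 -54.28  10.34] turn deg [-0. -0. 96.]
```

Call:
carry_out(
  increments=[
    {"tx": 16.5,"ty": -18.3,"tz": 2,"rx": 0,"ry": 0,"rz": -40,"gripper": 0.85},
    {"tx": 16.5,"ty": -18.3,"tz": 2,"rx": 0,"ry": 0,"rz": -40,"gripper": 0.85},
    {"tx": 16.5,"ty": -18.3,"tz": 2,"rx": 0,"ry": 0,"rz": -40,"gripper": 0.85},
    {"tx": 16.5,"ty": -18.3,"tz": 2,"rx": 0,"ry": 0,"rz": -40,"gripper": 0.85},
    {"tx": 16.5,"ty": -18.3,"tz": 2,"rx": 0,"ry": 0,"rz": -40,"gripper": 0.85},
  ],
)

```text
time: 1.5
ee_pos: [274.9, -323.0, 183.2]
tcp_rot: [0.876, 0.482, 0.0, 0.0]
force: [1.7, 0.9, 0.2]
opening: 78.0
grasp_force: 0.0
```

```bash
python3 -c "
from go import *
st()
goal(476,115,100,.198)"
```

```text
t 1.5 pos [ 274.9 -323.   183.2] frame xy -173.0 -228.2 yax -32.4 tilt 0.03 q [-1.15 -0.24  2.02  0.    1.36 -0.59] F [1.7 0.9 0.2] open 78.0 g 0.0
shift cm [47.76 -6.47  8.32] turn deg [  0.    0.  -43.7]
shift cm [47.76 -6.47  8.32] turn deg [  0.   -0.  136.3]
```

Call:
carry_out(
  increments=[
    {"tx": 23.8,"ty": -3.2,"tz": 4,"rx": 0,"ry": 0,"rz": -42.9,"gripper": 0.85},
    {"tx": 23.8,"ty": -3.2,"tz": 4,"rx": 0,"ry": 0,"rz": -42.9,"gripper": 0.85},
    {"tx": 23.8,"ty": -3.2,"tz": 4,"rx": 0,"ry": 0,"rz": -42.9,"gripper": 0.85},
    {"tx": 23.8,"ty": -3.2,"tz": 4,"rx": 0,"ry": 0,"rz": -42.9,"gripper": 0.85},
    {"tx": 23.8,"ty": -3.2,"tz": 4,"rx": 0,"ry": 0,"rz": -42.9,"gripper": 0.85},
  ],
)

```text
time: 2.0
ee_pos: [376.4, -105.2, 143.4]
tcp_rot: [0.639, 0.77, 0.0, 0.001]
force: [1.1, -0.6, 0.4]
opening: 78.2
grasp_force: 0.0
```

```bash
python3 -c "
from go import *
st()
goal(476,115,80,.198)"
```

```text
t 2.0 pos [ 376.4 -105.2  143.4] frame xy 50.9 -140.6 yax 10.6 tilt 0.07 q [-0.58 -0.3   2.15  0.    1.29 -0.77] F [ 1.1 -0.6  0.4] open 78.2 g 0.0
shift cm [19.81 13.84  6.34] turn deg [ 0.1  0.  -0.7]
shift cm [19.81 13.84  6.34] turn deg [ 1.000e-01 -1.000e-01  1.793e+02]
```

Call:
carry_out(
  increments=[
    {"tx": 19.8,"ty": 13.8,"tz": 4,"rx": 0,"ry": 0,"rz": -0.7,"gripper": 0.85},
    {"tx": 19.8,"ty": 13.8,"tz": 4,"rx": 0,"ry": 0,"rz": -0.7,"gripper": 0.85},
    {"tx": 19.8,"ty": 13.8,"tz": 4,"rx": 0,"ry": 0,"rz": -0.7,"gripper": 0.85},
    {"tx": 19.8,"ty": 13.8,"tz": 4,"rx": 0,"ry": 0,"rz": -0.7,"gripper": 0.85},
    {"tx": 19.8,"ty": 13.8,"tz": 6.3,"rx": 0,"ry": 0,"rz": -0.7,"gripper": 0.85},
  ],
)

```text
time: 2.5
ee_pos: [478.7, 112.1, 84.6]
tcp_rot: [0.636, 0.772, 0.002, 0.003]
force: [1.5, -1.0, -0.1]
opening: 78.2
grasp_force: 0.0
```

```bash
python3 -c "
from go import *
st()
goal(476,115,22,.198)"
```

```text
t 2.5 pos [478.7 112.1  84.6] frame xy 274.1 -52.2 yax 11.0 tilt 0.41 q [-0.02  0.07  1.95  0.    1.12 -0.21] F [ 1.5 -1.  -0.1] open 78.2 g 0.0
shift cm [ 0.35 -0.25  6.26] turn deg [ 0.4  0.1 -0.3]
shift cm [ 0.35 -0.25  6.26] turn deg [ 1.000e-01 -6.000e-01  1.797e+02]
```

Call:
carry_out(
  increments=[
    {"tx": 0,"ty": 0,"tz": 2.0,"rx": 0,"ry": 0,"rz": 0,"gripper": 0.85},
    {"tx": 0,"ty": 0,"tz": 4.5,"rx": 0,"ry": 0,"rz": 0,"gripper": 0.85},
    {"tx": 0,"ty": 0,"tz": 5.8,"rx": 0,"ry": 0,"rz": 0,"gripper": 0.85},
    {"tx": 0,"ty": 0,"tz": 5.8,"rx": 0,"ry": 0,"rz": 0,"gripper": 0.85},
  ],
)

```text
time: 2.9
ee_pos: [473.4, 109.5, 22.7]
tcp_rot: [0.636, 0.771, -0.001, -0.002]
force: [-0.7, -0.1, -0.5]
opening: 77.9
grasp_force: 0.0
```

```bash
python3 -c "
from go import *
st()
goal(476,115,22,.198)"
```

```text
t 2.9 pos [473.4 109.5  22.7] frame xy 271.2 -57.3 yax 10.9 tilt 0.23 q [-0.02  0.16  1.98  0.    1.   -0.21] F [-0.7 -0.1 -0.5] open 77.9 g 0.0
shift cm [0.5  0.36 0.07] turn deg [-0.2 -0.1 -0.4]
shift cm [0.5  0.36 0.07] turn deg [-1.000e-01  4.000e-01  1.796e+02]
```

Call:
carry_out(
  increments=[
    {"tx": 0.5,"ty": 0.3,"tz": 0,"rx": 0,"ry": 0,"rz": 0,"gripper": 0.85},
    {"tx": 0.5,"ty": 0.3,"tz": 0,"rx": 0,"ry": 0,"rz": 0,"gripper": 0.75},
    {"tx": 0.5,"ty": 0.3,"tz": 0,"rx": 0,"ry": 0,"rz": 0,"gripper": 0.5},
    {"tx": 0.5,"ty": 0.3,"tz": 0,"rx": 0,"ry": 0,"rz": 0,"gripper": 0.5},
    {"tx": 0.5,"ty": 0.3,"tz": 0,"rx": 0,"ry": 0,"rz": 0,"gripper": 0.5},
  ],
)

```text
time: 3.4
ee_pos: [477.8, 114.9, 25.3]
tcp_rot: [0.636, 0.771, 0.0, 0.0]
force: [-2.0, -0.0, 5.8]
opening: 59.1
grasp_force: 30.0
```

```bash
python3 -c "
from go import *
st()
goal(*fr(-80),130,-.063)"
```

```text
t 3.4 pos [477.8 114.9  25.3] frame xy 276.9 -53.2 yax 10.9 tilt 0.07 q [-0.01  0.17  1.97 -0.    1.   -0.2 ] F [-2.  -0.   5.8] open 59.1 g 30.0
shift cm [-35.89  -3.81 -10.46] turn deg [ 0.1  0.  14.6]
shift cm [-35.89  -3.81 -10.46] turn deg [-0.000e+00  1.000e-01 -1.654e+02]
```

Call:
carry_out(
  increments=[
    {"tx": 0,"ty": 0,"tz": -2,"rx": 0,"ry": 0,"rz": 0,"gripper": 0.5},
    {"tx": 0,"ty": 0,"tz": -5,"rx": 0,"ry": 0,"rz": 0,"gripper": 0.5},
    {"tx": -2,"ty": -0.2,"tz": -9,"rx": 0,"ry": 0,"rz": 4,"gripper": 0.5},
    {"tx": -5,"ty": -0.5,"tz": -12,"rx": 0,"ry": 0,"rz": 9,"gripper": 0.5},
    {"tx": -9,"ty": -1,"tz": -12,"rx": 0,"ry": 0,"rz": 14.6,"gripper": 0.5},
  ],
)

```text
time: 3.9
ee_pos: [487.7, 24.0, 149.2]
tcp_rot: [0.73, 0.684, 0.003, 0.004]
force: [1.1, 0.1, -2.3]
opening: 59.0
grasp_force: 30.0
```

```bash
python3 -c "
from go import *
st()
goal(*fr(-80),140,-.063)"
```

```text
t 3.9 pos [487.7  24.  149.2] frame xy 186.8 -37.6 yax -3.7 tilt 0.55 q [-0.2  -0.03  1.9   0.    1.26 -0.13] F [ 1.1  0.1 -2.3] open 59.0 g 30.0
shift cm [-26.68   3.81   0.98] turn deg [ 0.5  0.  -0.1]
shift cm [-26.68   3.81   0.98] turn deg [ 1.000e-01 -9.000e-01  1.799e+02]
```

Call:
carry_out(
  increments=[
    {"tx": -5,"ty": 0.6,"tz": 0,"rx": 0,"ry": 0,"rz": 0,"gripper": 0.5},
    {"tx": -10,"ty": 1.3,"tz": 0,"rx": 0,"ry": 0,"rz": 0,"gripper": 0.5},
    {"tx": -15,"ty": 2,"tz": 0,"rx": 0,"ry": 0,"rz": 0,"gripper": 0.5},
    {"tx": -20,"ty": 2.7,"tz": 0,"rx": 0,"ry": 0,"rz": 0,"gripper": 0.5},
    {"tx": -24,"ty": 3.3,"tz": 0,"rx": 0,"ry": 0,"rz": 0,"gripper": 0.5},
  ],
)

```text
time: 4.4
ee_pos: [501.5, -219.4, 143.9]
tcp_rot: [0.73, 0.684, -0.0, -0.0]
force: [0.7, 0.8, -2.4]
opening: 59.3
grasp_force: 30.0
```

Call:
carry_out(
  increments=[
    {"tx": -2.5,"ty": 0.5,"tz": 1,"rx": 0,"ry": 0,"rz": 0,"gripper": 0.5},
    {"tx": -2.5,"ty": 0.5,"tz": 2,"rx": 0,"ry": 0,"rz": 0,"gripper": 0.5},
    {"tx": -2.5,"ty": 0.5,"tz": 2,"rx": 0,"ry": 0,"rz": 0,"gripper": 0.5},
  ],
)

```text
time: 4.7
ee_pos: [503.9, -241.2, 121.9]
tcp_rot: [0.73, 0.684, -0.0, -0.003]
force: [-0.5, 0.3, -1.0]
opening: 59.1
grasp_force: 30.0
```

```bash
python3 -c "
from go import *
st()
goal(*fr(-85),77,-.063)"
```

```text
t 4.7 pos [ 503.9 -241.2  121.9] frame xy -76.8 -4.8 yax -3.7 tilt 0.3 q [-0.66  0.2   1.72  0.    1.23 -0.6 ] F [-0.5  0.3 -1. ] open 59.1 g 30.0
shift cm [-0.83  0.5   4.48] turn deg [-0.2 -0.2 -0.1]
shift cm [-0.83  0.5   4.48] turn deg [ -0.3   0.4 179.9]
```

Call:
carry_out(
  increments=[
    {"tx": -0.5,"ty": 0.4,"tz": 1.5,"rx": 0,"ry": 0,"rz": 0,"gripper": 0.5},
    {"tx": -0.5,"ty": 0.4,"tz": 3,"rx": 0,"ry": 0,"rz": 0,"gripper": 0.5},
    {"tx": -0.5,"ty": 0.4,"tz": 4,"rx": 0,"ry": 0,"rz": 0,"gripper": 0.5},
    {"tx": -0.5,"ty": 0.4,"tz": 4.2,"rx": 0,"ry": 0,"rz": 0,"gripper": 0.5},
    {"tx": -0.5,"ty": 0.4,"tz": 4.2,"rx": 0,"ry": 0,"rz": 0,"gripper": 0.5},
  ],
)

```text
time: 5.2
ee_pos: [508.9, -246.6, 81.9]
tcp_rot: [0.729, 0.684, -0.0, -0.001]
force: [-1.7, 0.7, -1.6]
opening: 59.1
grasp_force: 30.0
```

```bash
python3 -c "
from go import *
st()
goal(*fr(-91.5),72,-.063)
S=robot.get_image('scene');T=robot.get_image('top')
a=cv2.resize(cv2.cvtColor(S['frame'],4)[110:210,140:290],None,fx=4,fy=4,interpolation=2)
b=cv2.resize(cv2.cvtColor(T['frame'],4)[190:240,375:525],None,fx=4,fy=4,interpolation=2)
cv2.imwrite('pics/c1.png',np.vstack([a,b])[:600])"
```

```text
t 5.2 pos [ 508.9 -246.6   81.9] frame xy -82.0 0.6 yax -3.6 tilt 0.07 q [-0.66  0.26  1.73  0.    1.15 -0.6 ] F [-1.7  0.7 -1.6] open 59.1 g 30.0
shift cm [-0.95 -0.06  0.99] turn deg [-0.1 -0.  -0. ]
shift cm [-0.95 -0.06  0.99] turn deg [-1.0e-01  1.0e-01  1.8e+02]
```

View pics/c1.png

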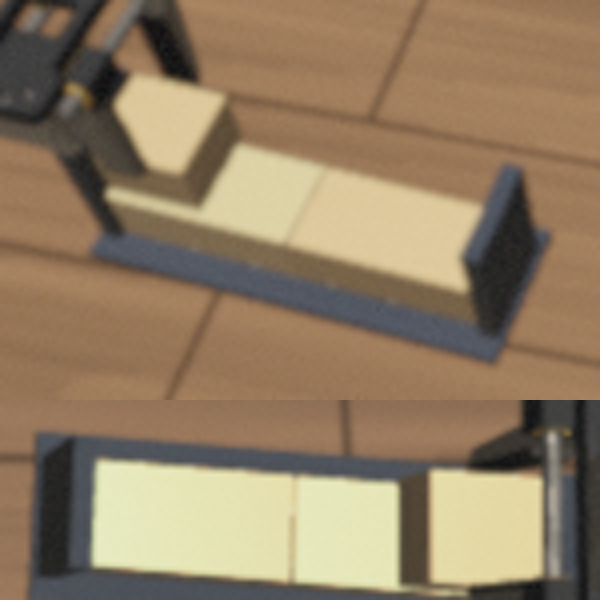

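The half hangs over the left end in the scene crop, about (170,140), square with the bed faces. It sits slightly above the bed and clear of the upright.

Call:
carry_out(
  increments=[
    {"tx": -0.4,"ty": 0,"tz": 0.4,"rx": 0,"ry": 0,"rz": 0,"gripper": 0.5},
    {"tx": -0.6,"ty": 0,"tz": 0.7,"rx": 0,"ry": 0,"rz": 0,"gripper": 0.5},
    {"tx": -0.6,"ty": 0,"tz": 0.7,"rx": 0,"ry": 0,"rz": 0,"gripper": 0.5},
  ],
)

```text
time: 5.6
ee_pos: [508.5, -253.6, 74.9]
tcp_rot: [0.729, 0.684, -0.0, -0.0]
force: [1.0, 0.2, -1.9]
opening: 59.3
grasp_force: 30.0
```

Call:
carry_out(
  increments=[
    {"tx": -0.1,"ty": 0,"tz": 0,"rx": 0,"ry": 0,"rz": 0,"gripper": 0.5},
    {"tx": -0.15,"ty": 0,"tz": 0,"rx": 0,"ry": 0,"rz": 0,"gripper": 0.5},
    {"tx": -0.2,"ty": 0,"tz": 0,"rx": 0,"ry": 0,"rz": 0,"gripper": 0.5},
  ],
)

```text
time: 5.9
ee_pos: [508.8, -255.5, 75.5]
tcp_rot: [0.729, 0.684, 0.0, 0.0]
force: [-0.8, -1.6, -2.8]
opening: 59.4
grasp_force: 30.0
```

```bash
python3 -c "
from go import *
st()"
```

```text
t 5.9 pos [ 508.8 -255.5   75.5] frame xy -90.8 1.0 yax -3.7 tilt 0.02 q [-0.68  0.28  1.73  0.    1.14 -0.61] F [-0.8 -1.6 -2.8] open 59.4 g 30.0
```

Feeling for the upright in 1 mm steps.

Call:
carry_out(
  increments=[
    {"tx": -0.1,"ty": 0,"tz": 0,"rx": 0,"ry": 0,"rz": 0,"gripper": 0.5},
    {"tx": -0.1,"ty": 0,"tz": 0,"rx": 0,"ry": 0,"rz": 0,"gripper": 0.5},
  ],
)

```text
time: 6.1
ee_pos: [508.7, -256.5, 75.4]
tcp_rot: [0.729, 0.684, -0.0, 0.0]
force: [-0.2, -0.4, -2.8]
opening: 59.1
grasp_force: 30.0
```

Call:
carry_out(
  increments=[
    {"tx": -0.1,"ty": 0,"tz": 0,"rx": 0,"ry": 0,"rz": 0,"gripper": 0.5},
    {"tx": -0.1,"ty": 0,"tz": 0,"rx": 0,"ry": 0,"rz": 0,"gripper": 0.5},
  ],
)

```text
time: 6.3
ee_pos: [508.6, -256.9, 75.4]
tcp_rot: [0.729, 0.684, 0.0, -0.0]
force: [0.7, 2.6, -1.5]
opening: 59.1
grasp_force: 30.0
```

Call:
carry_out(
  increments=[
    {"tx": -0.1,"ty": 0,"tz": 0,"rx": 0,"ry": 0,"rz": 0,"gripper": 0.5},
    {"tx": -0.1,"ty": 0,"tz": 0,"rx": 0,"ry": 0,"rz": 0,"gripper": 0.5},
  ],
)

```text
time: 6.5
ee_pos: [508.7, -257.0, 75.4]
tcp_rot: [0.729, 0.684, 0.001, -0.001]
force: [0.6, 5.9, 1.4]
opening: 58.8
grasp_force: 30.0
```

Call:
carry_out(
  increments=[
    {"tx": 0,"ty": 0,"tz": 0.15,"rx": 0,"ry": 0,"rz": 0,"gripper": 0.5},
    {"tx": 0,"ty": 0,"tz": 0.3,"rx": 0,"ry": 0,"rz": 0,"gripper": 0.5},
    {"tx": 0,"ty": 0,"tz": 0.3,"rx": 0,"ry": 0,"rz": 0,"gripper": 0.5},
  ],
)

```text
time: 6.8
ee_pos: [508.5, -256.9, 72.1]
tcp_rot: [0.729, 0.684, 0.001, -0.001]
force: [0.8, 5.9, -0.1]
opening: 59.1
grasp_force: 30.0
```

Call:
carry_out(
  increments=[
    {"tx": 0,"ty": 0,"tz": 0.1,"rx": 0,"ry": 0,"rz": 0,"gripper": 0.5},
    {"tx": 0,"ty": 0,"tz": 0.1,"rx": 0,"ry": 0,"rz": 0,"gripper": 0.5},
  ],
)

```text
time: 7.0
ee_pos: [508.5, -256.9, 71.4]
tcp_rot: [0.729, 0.684, 0.001, -0.001]
force: [0.3, 5.6, 1.2]
opening: 59.0
grasp_force: 30.0
```

Call:
carry_out(
  increments=[
    {"tx": 0,"ty": 0,"tz": 0.1,"rx": 0,"ry": 0,"rz": 0,"gripper": 0.5},
    {"tx": 0,"ty": 0,"tz": 0.1,"rx": 0,"ry": 0,"rz": 0,"gripper": 0.5},
  ],
)

```text
time: 7.2
ee_pos: [508.6, -257.0, 71.4]
tcp_rot: [0.729, 0.684, 0.001, -0.001]
force: [-1.5, 7.7, 6.9]
opening: 59.0
grasp_force: 30.0
```

```bash
python3 -c "
from go import *
st()"
```

```text
t 7.2 pos [ 508.6 -257.    71.4] frame xy -92.3 0.9 yax -3.7 tilt 0.16 q [-0.68  0.28  1.73  0.    1.13 -0.62] F [-1.5  7.7  6.9] open 59.0 g 30.0
```

Call:
carry_out(
  increments=[
    {"tx": 0.1,"ty": 0,"tz": 0,"rx": 0,"ry": 0,"rz": 0,"gripper": 0.66},
    {"tx": 0.1,"ty": 0,"tz": 0,"rx": 0,"ry": 0,"rz": 0,"gripper": 0.75},
    {"tx": 0.1,"ty": 0,"tz": 0,"rx": 0,"ry": 0,"rz": 0,"gripper": 0.85},
    {"tx": 0.1,"ty": 0,"tz": -2,"rx": 0,"ry": 0,"rz": 0,"gripper": 0.85},
    {"tx": 0.1,"ty": 0,"tz": -6,"rx": 0,"ry": 0,"rz": 0,"gripper": 0.85},
  ],
)

```text
time: 7.7
ee_pos: [506.2, -256.1, 127.5]
tcp_rot: [0.729, 0.684, -0.001, -0.004]
force: [-0.2, -1.1, 0.9]
opening: 78.0
grasp_force: 0.0
```

```bash
python3 -c "
from go import *
st()
goal(645.5,105.5,150,.107-np.pi/2)"
```

```text
t 7.7 pos [ 506.2 -256.1  127.5] frame xy -91.5 -1.5 yax -3.7 tilt 0.42 q [-0.68  0.21  1.69 -0.    1.25 -0.62] F [-0.2 -1.1  0.9] open 78.0 g 0.0
shift cm [36.98 11.57 -2.18] turn deg [-0.4  0.1 80.2]
shift cm [36.98 11.57 -2.18] turn deg [ -0.1  -0.5 -99.8]
```

Call:
carry_out(
  increments=[
    {"tx": 5,"ty": 1.4,"tz": -2,"rx": 0,"ry": 0,"rz": 8,"gripper": 0.85},
    {"tx": 22,"ty": 7,"tz": -2.2,"rx": 0,"ry": 0,"rz": 41,"gripper": 0.85},
    {"tx": 22,"ty": 7,"tz": -2.2,"rx": 0,"ry": 0,"rz": 41,"gripper": 0.85},
    {"tx": 22,"ty": 7,"tz": -2.2,"rx": 0,"ry": 0,"rz": 41,"gripper": 0.85},
    {"tx": 22,"ty": 7,"tz": -2.2,"rx": 0,"ry": 0,"rz": 41,"gripper": 0.85},
  ],
)

```text
time: 8.2
ee_pos: [592.5, -42.8, 152.6]
tcp_rot: [0.92, 0.391, 0.0, 0.0]
force: [0.9, -0.6, 0.3]
opening: 77.9
grasp_force: 0.0
```

```bash
python3 -c "
from go import *
st()
goal(645.5,105.5,90,.107-np.pi/2)"
```

```text
t 8.2 pos [592.5 -42.8 152.6] frame xy 126.7 71.1 yax -43.9 tilt 0.07 q [-0.28  0.25  1.6  -0.    1.3   0.49] F [ 0.9 -0.6  0.3] open 77.9 g 0.0
shift cm [14.36 -6.48  6.26] turn deg [ 0.1 -0.  39.9]
shift cm [14.36 -6.48  6.26] turn deg [ 0.000e+00  1.000e-01 -1.401e+02]
```

Call:
carry_out(
  increments=[
    {"tx": 14.4,"ty": -6.5,"tz": 2,"rx": 0,"ry": 0,"rz": 39.9,"gripper": 0.85},
    {"tx": 14.4,"ty": -6.5,"tz": 2,"rx": 0,"ry": 0,"rz": 39.9,"gripper": 0.85},
    {"tx": 14.4,"ty": -6.5,"tz": 4,"rx": 0,"ry": 0,"rz": 39.9,"gripper": 0.85},
    {"tx": 14.4,"ty": -6.5,"tz": 6.2,"rx": 0,"ry": 0,"rz": 39.9,"gripper": 0.85},
    {"tx": 14.4,"ty": -6.5,"tz": 6.2,"rx": 0,"ry": 0,"rz": 39.9,"gripper": 0.85},
  ],
)

```text
time: 8.7
ee_pos: [641.2, 107.7, 85.0]
tcp_rot: [0.998, 0.056, -0.004, -0.0]
force: [-0.4, -1.1, -0.7]
opening: 78.4
grasp_force: 0.0
```

Call:
carry_out(
  increments=[
    {"tx": 0,"ty": 0,"tz": 0,"rx": 0,"ry": 0,"rz": 0,"gripper": 0.85},
    {"tx": 0,"ty": 0,"tz": 0,"rx": 0,"ry": 0,"rz": 0,"gripper": 0.85},
  ],
)

```text
time: 8.9
ee_pos: [644.6, 104.4, 90.9]
tcp_rot: [0.998, 0.058, 0.001, 0.0]
force: [-0.6, -0.2, 0.2]
opening: 78.1
grasp_force: 0.0
```

```bash
python3 -c "
from go import *
st()
goal(645.5,105.5,23,.107-np.pi/2)"
```

```text
t 8.9 pos [644.6 104.4  90.9] frame xy 276.9 113.9 yax -83.4 tilt 0.08 q [-0.02  0.45  1.46 -0.    1.22  1.43] F [-0.6 -0.2  0.2] open 78.1 g 0.0
shift cm [ 0.09 -0.1   6.79] turn deg [ 0.  -0.1  0.5]
shift cm [ 0.09 -0.1   6.79] turn deg [ 1.000e-01  0.000e+00 -1.795e+02]
```

Call:
carry_out(
  increments=[
    {"tx": 0.1,"ty": -0.1,"tz": 2.5,"rx": 0,"ry": 0,"rz": 0.5,"gripper": 0.85},
    {"tx": 0.1,"ty": -0.1,"tz": 5,"rx": 0,"ry": 0,"rz": 0.5,"gripper": 0.85},
    {"tx": 0.1,"ty": -0.1,"tz": 6.6,"rx": 0,"ry": 0,"rz": 0.5,"gripper": 0.85},
    {"tx": 0.1,"ty": -0.1,"tz": 6.6,"rx": 0,"ry": 0,"rz": 0.5,"gripper": 0.85},
    {"tx": 0.1,"ty": -0.1,"tz": 6.6,"rx": 0,"ry": 0,"rz": 0.5,"gripper": 0.85},
  ],
)

```text
time: 9.4
ee_pos: [645.5, 105.6, 25.2]
tcp_rot: [0.999, 0.052, 0.001, 0.0]
force: [-0.6, 0.6, 1.1]
opening: 78.3
grasp_force: 0.0
```

Call:
carry_out(
  increments=[
    {"tx": 0,"ty": 0,"tz": 0,"rx": 0,"ry": 0,"rz": 0,"gripper": 0.75},
    {"tx": 0,"ty": 0,"tz": 0,"rx": 0,"ry": 0,"rz": 0,"gripper": 0.5},
    {"tx": 0,"ty": 0,"tz": 0,"rx": 0,"ry": 0,"rz": 0,"gripper": 0.5},
    {"tx": 0,"ty": 0,"tz": 0,"rx": 0,"ry": 0,"rz": 0,"gripper": 0.5},
    {"tx": 0,"ty": 0,"tz": 0,"rx": 0,"ry": 0,"rz": 0,"gripper": 0.5},
  ],
)

```text
time: 9.9
ee_pos: [645.8, 105.9, 25.7]
tcp_rot: [0.999, 0.052, 0.001, 0.0]
force: [-1.3, -0.2, 5.7]
opening: 59.2
grasp_force: 30.0
```

```bash
python3 -c "
from go import *
st()
S=robot.get_image('scene');T=robot.get_image('top')
for p in(S,T):
  for r in robot.search_frame('full_c',p)[:1]: print(r['conf'],np.round(atz(p,r['at'],40)))
goal(*fr(5),150,-.063)"
```

```text
t 9.9 pos [645.8 105.9  25.7] frame xy 278.5 115.0 yax -84.0 tilt 0.12 q [-0.02  0.54  1.49 -0.    1.11  1.44] F [-1.3 -0.2  5.7] open 59.2 g 30.0
0.72 [676. 111.  40.]
shift cm [-15.89  25.05 -12.46] turn deg [  0.1  -0.1 -80.4]
shift cm [-15.89  25.05 -12.46] turn deg [-0.1 -0.1 99.6]
```

Call:
carry_out(
  increments=[
    {"tx": 0,"ty": 0,"tz": -2,"rx": 0,"ry": 0,"rz": 0,"gripper": 0.5},
    {"tx": 0,"ty": 0,"tz": -5,"rx": 0,"ry": 0,"rz": 0,"gripper": 0.5},
    {"tx": 0,"ty": 0,"tz": -9,"rx": 0,"ry": 0,"rz": -6,"gripper": 0.5},
    {"tx": -1.5,"ty": 2.5,"tz": -12.5,"rx": 0,"ry": 0,"rz": -14,"gripper": 0.5},
    {"tx": -4,"ty": 6.5,"tz": -13,"rx": 0,"ry": 0,"rz": -22,"gripper": 0.5},
  ],
)

```text
time: 10.6
ee_pos: [614.7, 38.1, 158.8]
tcp_rot: [0.969, 0.247, 0.004, 0.001]
force: [1.5, -1.8, -4.5]
opening: 58.9
grasp_force: 30.0
```

```bash
python3 -c "
from go import *
st()
goal(*fr(5),155,-.063)"
```

```text
t 10.6 pos [614.7  38.1 158.8] frame xy 208.9 88.2 yax -61.4 tilt 0.49 q [-0.13  0.29  1.53  0.    1.31  0.94] F [ 1.5 -1.8 -4.5] open 58.9 g 30.0
shift cm [-18.32  12.56   0.3 ] turn deg [  0.4  -0.3 -57.8]
shift cm [-18.32  12.56   0.3 ] turn deg [ -0.3  -0.5 122.2]
```

Call:
carry_out(
  increments=[
    {"tx": -3,"ty": 2,"tz": 0,"rx": 0,"ry": 0,"rz": -8,"gripper": 0.5},
    {"tx": -6,"ty": 4,"tz": 0,"rx": 0,"ry": 0,"rz": -16.5,"gripper": 0.5},
    {"tx": -9,"ty": 6,"tz": 0,"rx": 0,"ry": 0,"rz": -25,"gripper": 0.5},
    {"tx": -12,"ty": 8,"tz": 0,"rx": 0,"ry": 0,"rz": -33,"gripper": 0.5},
    {"tx": -14,"ty": 9.5,"tz": 0,"rx": 0,"ry": 0,"rz": -41,"gripper": 0.5},
  ],
)

```text
time: 11.1
ee_pos: [530.3, -113.6, 152.4]
tcp_rot: [0.823, 0.568, -0.001, -0.002]
force: [-0.0, -0.5, -5.2]
opening: 59.3
grasp_force: 30.0
```

```bash
python3 -c "
from go import *
st()
goal(*fr(4),155,-.063)"
```

```text
t 11.1 pos [ 530.3 -113.6  152.4] frame xy 52.2 13.5 yax -20.7 tilt 0.23 q [-0.43  0.12  1.74 -0.    1.28 -0.07] F [-0.  -0.5 -5.2] open 59.3 g 30.0
shift cm [-5.    0.12 -0.26] turn deg [ -0.2  -0.  -17.1]
shift cm [-5.    0.12 -0.26] turn deg [ -0.    0.3 162.9]
```

Call:
carry_out(
  increments=[
    {"tx": -3,"ty": 0.1,"tz": 0,"rx": 0,"ry": 0,"rz": -8,"gripper": 0.5},
    {"tx": -5,"ty": 0.1,"tz": 0,"rx": 0,"ry": 0,"rz": -15,"gripper": 0.5},
    {"tx": -5,"ty": 0.1,"tz": 0,"rx": 0,"ry": 0,"rz": -17.1,"gripper": 0.5},
    {"tx": -5,"ty": 0.1,"tz": 1.5,"rx": 0,"ry": 0,"rz": -17.1,"gripper": 0.5},
    {"tx": -5,"ty": 0.1,"tz": 3,"rx": 0,"ry": 0,"rz": -17.1,"gripper": 0.5},
  ],
)

```text
time: 11.6
ee_pos: [515.1, -158.9, 122.2]
tcp_rot: [0.731, 0.682, -0.0, -0.001]
force: [0.1, 0.4, -5.6]
opening: 58.8
grasp_force: 30.0
```

Call:
carry_out(
  increments=[
    {"tx": 0,"ty": 0,"tz": 1,"rx": 0,"ry": 0,"rz": 0,"gripper": 0.5},
    {"tx": 0,"ty": 0,"tz": 1,"rx": 0,"ry": 0,"rz": 0,"gripper": 0.5},
    {"tx": 0,"ty": 0,"tz": 1,"rx": 0,"ry": 0,"rz": 0,"gripper": 0.5},
  ],
)

```text
time: 11.9
ee_pos: [515.7, -159.0, 113.7]
tcp_rot: [0.731, 0.683, -0.0, -0.001]
force: [0.4, 0.8, -4.3]
opening: 58.9
grasp_force: 30.0
```

```bash
python3 -c "
from go import *
st()
goal(*fr(3.5,.5),75,-.063)"
```

```text
t 11.9 pos [ 515.7 -159.   113.7] frame xy 5.9 1.8 yax -3.9 tilt 0.07 q [-0.52  0.16  1.78  0.    1.2  -0.46] F [ 0.4  0.8 -4.3] open 58.9 g 30.0
shift cm [-0.25 -0.12  3.87] turn deg [-0.1 -0.  -0.3]
shift cm [-0.25 -0.12  3.87] turn deg [-1.000e-01  1.000e-01  1.797e+02]
```

```bash
python3 -c "
from go import *
S=robot.get_image('scene');T=robot.get_image('top')
a=cv2.resize(cv2.cvtColor(S['frame'],4)[110:210,140:290],None,fx=4,fy=4,interpolation=2)
b=cv2.resize(cv2.cvtColor(T['frame'],4)[190:240,375:525],None,fx=4,fy=4,interpolation=2)
cv2.imwrite('pics/c2.png',np.vstack([a,b])[:600])"
```

```text
(no output)
```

View pics/c2.png

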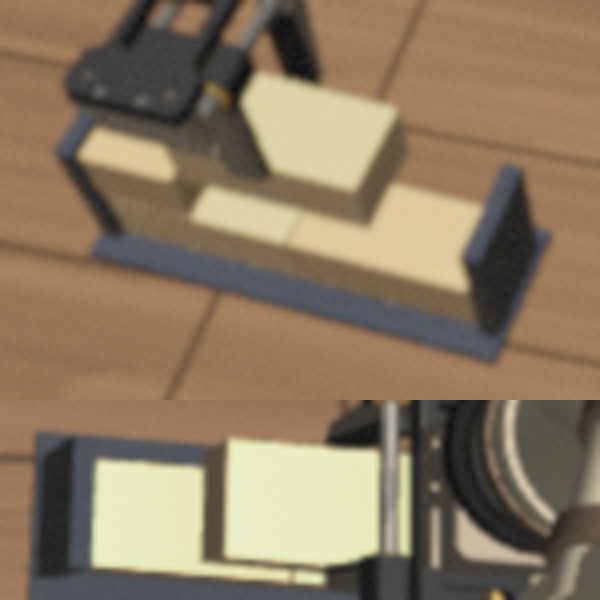

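The placed half sits flush at the left end, with its top at (130,150) in the scene crop. The full brick hangs level with the course and its free end is at about (365,220). I'll check how far it sits off-centre in the grip before lowering it.

```bash
python3 -c "
from go import *
S=robot.get_image('scene');T=robot.get_image('top')
f=lambda c,o:((np.array(c)+.5)/4-.5+o)
for p,c,z in [(S,f((400,108),(140,110)),128),(S,f((357,192),(140,110)),128),(S,f((370,222),(140,110)),88),(T,f((228,40),(375,190)),128),(T,f((224,156),(375,190)),128),(T,f((204,160),(375,190)),88)]:
  e=atz(p,c,z)[:2]-C; print((e@d).round(1),(e@n).round(1))
"
```

```text
65.6 -27.2
66.0 33.6
61.3 26.3
65.7 30.9
66.5 -27.1
63.6 -26.0
```

Call:
carry_out(
  increments=[
    {"tx": -0.1,"ty": -0.1,"tz": 1.2,"rx": 0,"ry": 0,"rz": -0.3,"gripper": 0.5},
    {"tx": -0.1,"ty": -0.1,"tz": 2.4,"rx": 0,"ry": 0,"rz": -0.3,"gripper": 0.5},
    {"tx": -0.1,"ty": -0.1,"tz": 3.4,"rx": 0,"ry": 0,"rz": -0.3,"gripper": 0.5},
    {"tx": -0.1,"ty": -0.1,"tz": 3.9,"rx": 0,"ry": 0,"rz": -0.3,"gripper": 0.5},
    {"tx": -0.1,"ty": -0.1,"tz": 3.9,"rx": 0,"ry": 0,"rz": -0.3,"gripper": 0.5},
  ],
)

```text
time: 12.6
ee_pos: [513.8, -159.9, 73.8]
tcp_rot: [0.729, 0.685, -0.0, -0.001]
force: [-0.4, 0.8, -5.0]
opening: 58.9
grasp_force: 30.0
```

Call:
carry_out(
  increments=[
    {"tx": -0.1,"ty": 0,"tz": 0,"rx": 0,"ry": 0,"rz": 0,"gripper": 0.5},
    {"tx": -0.2,"ty": 0,"tz": 0,"rx": 0,"ry": 0,"rz": 0,"gripper": 0.5},
    {"tx": -0.3,"ty": 0,"tz": 0,"rx": 0,"ry": 0,"rz": 0,"gripper": 0.5},
    {"tx": -0.3,"ty": 0,"tz": 0,"rx": 0,"ry": 0,"rz": 0,"gripper": 0.5},
  ],
)

```text
time: 13.0
ee_pos: [514.9, -163.8, 75.8]
tcp_rot: [0.729, 0.685, 0.0, 0.0]
force: [0.5, -0.3, -5.3]
opening: 59.0
grasp_force: 30.0
```

```bash
python3 -c "
from go import *
st()"
```

```text
t 13.0 pos [ 514.9 -163.8   75.8] frame xy 1.1 1.4 yax -3.6 tilt 0.05 q [-0.53  0.21  1.81 -0.    1.12 -0.47] F [ 0.5 -0.3 -5.3] open 59.0 g 30.0
```

Closing the joint in 1 mm steps.

Call:
carry_out(
  increments=[
    {"tx": -0.1,"ty": 0,"tz": 0,"rx": 0,"ry": 0,"rz": 0,"gripper": 0.5},
    {"tx": -0.15,"ty": 0,"tz": 0,"rx": 0,"ry": 0,"rz": 0,"gripper": 0.5},
    {"tx": -0.15,"ty": 0,"tz": 0,"rx": 0,"ry": 0,"rz": 0,"gripper": 0.5},
  ],
)

```text
time: 13.3
ee_pos: [514.6, -165.0, 75.4]
tcp_rot: [0.729, 0.685, 0.0, 0.0]
force: [-0.4, -0.5, -5.9]
opening: 59.2
grasp_force: 30.0
```

Call:
carry_out(
  increments=[
    {"tx": -0.1,"ty": 0,"tz": 0,"rx": 0,"ry": 0,"rz": 0,"gripper": 0.5},
    {"tx": -0.1,"ty": 0,"tz": 0,"rx": 0,"ry": 0,"rz": 0,"gripper": 0.5},
  ],
)

```text
time: 13.5
ee_pos: [514.5, -166.0, 75.3]
tcp_rot: [0.729, 0.685, 0.0, -0.0]
force: [0.4, -0.2, -5.2]
opening: 59.4
grasp_force: 30.0
```

Call:
carry_out(
  increments=[
    {"tx": -0.1,"ty": 0,"tz": 0,"rx": 0,"ry": 0,"rz": 0,"gripper": 0.5},
    {"tx": -0.1,"ty": 0,"tz": 0,"rx": 0,"ry": 0,"rz": 0,"gripper": 0.5},
  ],
)

```text
time: 13.7
ee_pos: [514.5, -166.5, 75.3]
tcp_rot: [0.729, 0.685, 0.0, -0.0]
force: [-0.5, 3.0, -4.5]
opening: 58.7
grasp_force: 30.0
```

Call:
carry_out(
  increments=[
    {"tx": 0,"ty": 0,"tz": 0.1,"rx": 0,"ry": 0,"rz": 0,"gripper": 0.5},
    {"tx": 0,"ty": 0,"tz": 0.2,"rx": 0,"ry": 0,"rz": 0,"gripper": 0.5},
    {"tx": 0,"ty": 0,"tz": 0.3,"rx": 0,"ry": 0,"rz": 0,"gripper": 0.5},
    {"tx": 0,"ty": 0,"tz": 0.3,"rx": 0,"ry": 0,"rz": 0,"gripper": 0.5},
  ],
)

```text
time: 14.1
ee_pos: [514.4, -166.5, 72.1]
tcp_rot: [0.729, 0.685, 0.0, -0.0]
force: [1.1, 4.5, -4.8]
opening: 58.9
grasp_force: 30.0
```

Call:
carry_out(
  increments=[
    {"tx": 0,"ty": 0,"tz": 0.1,"rx": 0,"ry": 0,"rz": 0,"gripper": 0.5},
    {"tx": 0,"ty": 0,"tz": 0.1,"rx": 0,"ry": 0,"rz": 0,"gripper": 0.5},
  ],
)

```text
time: 14.3
ee_pos: [514.4, -166.5, 71.7]
tcp_rot: [0.729, 0.685, 0.0, -0.0]
force: [-1.3, 5.3, -0.3]
opening: 59.2
grasp_force: 30.0
```

Bed contact has begun, so one more millimetre, then release and rise.

Call:
carry_out(
  increments=[
    {"tx": 0,"ty": 0,"tz": 0.1,"rx": 0,"ry": 0,"rz": 0,"gripper": 0.5},
    {"tx": 0,"ty": 0,"tz": 0.1,"rx": 0,"ry": 0,"rz": 0,"gripper": 0.5},
  ],
)

```text
time: 14.5
ee_pos: [514.4, -166.5, 71.6]
tcp_rot: [0.729, 0.685, 0.0, -0.0]
force: [-3.5, 7.0, 6.5]
opening: 58.5
grasp_force: 30.0
```

Call:
carry_out(
  increments=[
    {"tx": 0.1,"ty": 0,"tz": 0,"rx": 0,"ry": 0,"rz": 0,"gripper": 0.66},
    {"tx": 0.1,"ty": 0,"tz": 0,"rx": 0,"ry": 0,"rz": 0,"gripper": 0.75},
    {"tx": 0.1,"ty": 0,"tz": 0,"rx": 0,"ry": 0,"rz": 0,"gripper": 0.85},
    {"tx": 0.1,"ty": 0,"tz": -2,"rx": 0,"ry": 0,"rz": 0,"gripper": 0.85},
    {"tx": 0.1,"ty": 0,"tz": -6,"rx": 0,"ry": 0,"rz": 0,"gripper": 0.85},
  ],
)

```text
time: 15.0
ee_pos: [512.3, -165.3, 128.0]
tcp_rot: [0.729, 0.684, -0.001, -0.003]
force: [1.1, -1.0, -0.0]
opening: 77.9
grasp_force: 0.0
```

```bash
python3 -c "
from go import *
st()
goal(648,309,150,-.235)"
```

```text
t 15.0 pos [ 512.3 -165.3  128. ] frame xy -0.6 -1.2 yax -3.6 tilt 0.35 q [-0.54  0.14  1.77 -0.    1.24 -0.47] F [ 1.1 -1.  -0. ] open 77.9 g 0.0
shift cm [48.2  10.54 -2.16] turn deg [-0.3 -0.1  9.8]
shift cm [48.2  10.54 -2.16] turn deg [ 1.000e-01 -5.000e-01 -1.702e+02]
```

Call:
carry_out(
  increments=[
    {"tx": 4,"ty": 0.9,"tz": -2,"rx": 0,"ry": 0,"rz": 0,"gripper": 0.85},
    {"tx": 9,"ty": 2,"tz": -2.2,"rx": 0,"ry": 0,"rz": 0,"gripper": 0.85},
    {"tx": 14,"ty": 3,"tz": -2.2,"rx": 0,"ry": 0,"rz": 0,"gripper": 0.85},
    {"tx": 19,"ty": 4.2,"tz": -2.2,"rx": 0,"ry": 0,"rz": 0,"gripper": 0.85},
    {"tx": 24,"ty": 5.3,"tz": -2.2,"rx": 0,"ry": 0,"rz": 0,"gripper": 0.85},
  ],
)

```text
time: 15.5
ee_pos: [582.1, 67.0, 153.0]
tcp_rot: [0.729, 0.684, 0.0, 0.001]
force: [0.7, 0.1, 0.2]
opening: 78.1
grasp_force: 0.0
```

Call:
carry_out(
  increments=[
    {"tx": 5,"ty": 1,"tz": 0,"rx": 0,"ry": 0,"rz": 5,"gripper": 0.85},
    {"tx": 10,"ty": 2.2,"tz": 0,"rx": 0,"ry": 0,"rz": 9.8,"gripper": 0.85},
    {"tx": 15,"ty": 3.3,"tz": 0,"rx": 0,"ry": 0,"rz": 9.8,"gripper": 0.85},
    {"tx": 20,"ty": 4.4,"tz": 0,"rx": 0,"ry": 0,"rz": 9.8,"gripper": 0.85},
    {"tx": 24.2,"ty": 5.3,"tz": 2,"rx": 0,"ry": 0,"rz": 9.8,"gripper": 0.85},
  ],
)

```text
time: 16.0
ee_pos: [651.9, 304.9, 136.6]
tcp_rot: [0.785, 0.62, 0.004, 0.002]
force: [1.0, -0.1, -0.1]
opening: 78.0
grasp_force: 0.0
```

Call:
carry_out(
  increments=[
    {"tx": 0,"ty": 0,"tz": 2,"rx": 0,"ry": 0,"rz": 0,"gripper": 0.85},
    {"tx": 0,"ty": 0,"tz": 3,"rx": 0,"ry": 0,"rz": 0,"gripper": 0.85},
    {"tx": 0,"ty": 0,"tz": 3,"rx": 0,"ry": 0,"rz": 0,"gripper": 0.85},
    {"tx": 0,"ty": 0,"tz": 3,"rx": 0,"ry": 0,"rz": 0,"gripper": 0.85},
  ],
)

```text
time: 16.4
ee_pos: [649.4, 301.2, 103.9]
tcp_rot: [0.785, 0.619, 0.0, 0.0]
force: [-0.3, -1.4, 0.4]
opening: 77.9
grasp_force: 0.0
```

```bash
python3 -c "
from go import *
st()
goal(648,309,24,-.235)"
```

```text
t 16.4 pos [649.4 301.2 103.9] frame xy 473.6 106.2 yax -13.5 tilt 0.06 q [ 0.27  0.6   1.24 -0.    1.31  0.5 ] F [-0.3 -1.4  0.4] open 77.9 g 0.0
shift cm [ 0.73 -0.33  7.99] turn deg [ 0.1 -0.  -0. ]
shift cm [ 0.73 -0.33  7.99] turn deg [-0.0e+00 -1.0e-01  1.8e+02]
```

Call:
carry_out(
  increments=[
    {"tx": 0.7,"ty": -0.3,"tz": 1,"rx": 0,"ry": 0,"rz": 0,"gripper": 0.85},
    {"tx": 0.7,"ty": -0.3,"tz": 3.5,"rx": 0,"ry": 0,"rz": 0,"gripper": 0.85},
    {"tx": 0.7,"ty": -0.3,"tz": 6,"rx": 0,"ry": 0,"rz": 0,"gripper": 0.85},
    {"tx": 0.7,"ty": -0.3,"tz": 7.8,"rx": 0,"ry": 0,"rz": 0,"gripper": 0.85},
    {"tx": 0.7,"ty": -0.3,"tz": 7.8,"rx": 0,"ry": 0,"rz": 0,"gripper": 0.85},
  ],
)

```text
time: 16.9
ee_pos: [645.1, 309.0, 21.7]
tcp_rot: [0.785, 0.62, -0.003, -0.001]
force: [-0.5, 0.1, -0.0]
opening: 78.0
grasp_force: 0.0
```

Call:
carry_out(
  increments=[
    {"tx": 0,"ty": 0,"tz": 0,"rx": 0,"ry": 0,"rz": 0,"gripper": 0.75},
    {"tx": 0,"ty": 0,"tz": 0,"rx": 0,"ry": 0,"rz": 0,"gripper": 0.5},
    {"tx": 0,"ty": 0,"tz": 0,"rx": 0,"ry": 0,"rz": 0,"gripper": 0.5},
    {"tx": 0,"ty": 0,"tz": 0,"rx": 0,"ry": 0,"rz": 0,"gripper": 0.5},
    {"tx": 0,"ty": 0,"tz": 0,"rx": 0,"ry": 0,"rz": 0,"gripper": 0.5},
  ],
)

```text
time: 17.4
ee_pos: [648.9, 310.1, 27.1]
tcp_rot: [0.785, 0.62, 0.002, 0.001]
force: [1.2, -0.2, 5.7]
opening: 58.5
grasp_force: 30.0
```

```bash
python3 -c "
from go import *
st()
goal(*fr(90,1),150,-.063)"
```

```text
t 17.4 pos [648.9 310.1  27.1] frame xy 482.5 105.2 yax -13.4 tilt 0.2 q [ 0.28  0.68  1.27 -0.    1.19  0.51] F [ 1.2 -0.2  5.7] open 58.5 g 30.0
shift cm [-40.43  -3.56 -12.37] turn deg [ 0.2 -0.1 -9.8]
shift cm [-40.43  -3.56 -12.37] turn deg [-1.000e-01 -3.000e-01  1.702e+02]
```

Call:
carry_out(
  increments=[
    {"tx": 0,"ty": 0,"tz": -2,"rx": 0,"ry": 0,"rz": 0,"gripper": 0.5},
    {"tx": 0,"ty": 0,"tz": -5,"rx": 0,"ry": 0,"rz": 0,"gripper": 0.5},
    {"tx": -2,"ty": -0.2,"tz": -9,"rx": 0,"ry": 0,"rz": -3,"gripper": 0.5},
    {"tx": -5,"ty": -0.4,"tz": -12,"rx": 0,"ry": 0,"rz": -7,"gripper": 0.5},
    {"tx": -9,"ty": -0.8,"tz": -12.8,"rx": 0,"ry": 0,"rz": -9.8,"gripper": 0.5},
  ],
)

```text
time: 17.9
ee_pos: [620.5, 224.5, 157.1]
tcp_rot: [0.727, 0.686, 0.003, 0.002]
force: [1.1, -0.8, -3.3]
opening: 58.4
grasp_force: 30.0
```

```bash
python3 -c "
from go import *
st()
goal(*fr(90,1),150,-.063)"
```

```text
t 17.9 pos [620.5 224.5 157.1] frame xy 395.3 82.3 yax -3.3 tilt 0.39 q [0.16 0.4  1.39 0.   1.34 0.22] F [ 1.1 -0.8 -3.3] open 58.4 g 30.0
shift cm [-30.5   -8.27   0.6 ] turn deg [ 0.4 -0.1  0.3]
shift cm [-30.5   -8.27   0.6 ] turn deg [   0.2    0.6 -179.7]
```

Call:
carry_out(
  increments=[
    {"tx": -4.6,"ty": -1.2,"tz": 0,"rx": 0,"ry": 0,"rz": 0,"gripper": 0.5},
    {"tx": -9.2,"ty": -2.5,"tz": 0,"rx": 0,"ry": 0,"rz": 0,"gripper": 0.5},
    {"tx": -13.8,"ty": -3.7,"tz": 0,"rx": 0,"ry": 0,"rz": 0,"gripper": 0.5},
    {"tx": -18.4,"ty": -5,"tz": 0,"rx": 0,"ry": 0,"rz": 0,"gripper": 0.5},
    {"tx": -22,"ty": -6,"tz": 0,"rx": 0,"ry": 0,"rz": 0,"gripper": 0.5},
  ],
)

```text
time: 18.4
ee_pos: [543.1, 6.3, 152.0]
tcp_rot: [0.729, 0.684, -0.001, -0.001]
force: [0.4, 0.7, -2.3]
opening: 58.5
grasp_force: 30.0
```

Call:
carry_out(
  increments=[
    {"tx": -4,"ty": -1.1,"tz": 0,"rx": 0,"ry": 0,"rz": 0,"gripper": 0.5},
    {"tx": -7,"ty": -2,"tz": 0,"rx": 0,"ry": 0,"rz": 0,"gripper": 0.5},
    {"tx": -8,"ty": -2.2,"tz": 1,"rx": 0,"ry": 0,"rz": 0,"gripper": 0.5},
    {"tx": -8,"ty": -2.2,"tz": 2,"rx": 0,"ry": 0,"rz": 0,"gripper": 0.5},
    {"tx": -8,"ty": -2.2,"tz": 2,"rx": 0,"ry": 0,"rz": 0,"gripper": 0.5},
  ],
)

```text
time: 18.9
ee_pos: [516.5, -68.6, 130.3]
tcp_rot: [0.729, 0.685, -0.001, -0.003]
force: [-0.6, 1.1, -4.2]
opening: 58.5
grasp_force: 30.0
```

```bash
python3 -c "
from go import *
st()
goal(*fr(90,1),118,-.063)"
```

```text
t 18.9 pos [516.5 -68.6 130.3] frame xy 96.2 -3.1 yax -3.6 tilt 0.31 q [-0.36  0.09  1.82  0.    1.24 -0.3 ] F [-0.6  1.1 -4.2] open 58.5 g 30.0
shift cm [-0.62  0.42  1.22] turn deg [-0.3 -0.1  0. ]
shift cm [-0.62  0.42  1.22] turn deg [   0.2   -0.4 -180. ]
```

Call:
carry_out(
  increments=[
    {"tx": -0.5,"ty": 0.3,"tz": 0.9,"rx": 0,"ry": 0,"rz": 0,"gripper": 0.5},
    {"tx": -0.5,"ty": 0.3,"tz": 0.9,"rx": 0,"ry": 0,"rz": 0,"gripper": 0.5},
    {"tx": -0.5,"ty": 0.3,"tz": 0.9,"rx": 0,"ry": 0,"rz": 0,"gripper": 0.5},
  ],
)

```text
time: 19.2
ee_pos: [520.9, -74.8, 123.7]
tcp_rot: [0.729, 0.685, -0.0, -0.0]
force: [-0.2, -0.5, -2.9]
opening: 58.4
grasp_force: 30.0
```

```bash
python3 -c "
from go import *
st()
S=robot.get_image('scene');T=robot.get_image('top')
a=cv2.resize(cv2.cvtColor(S['frame'],4)[110:210,140:290],None,fx=5,fy=5,interpolation=2)[:,:]
cv2.imwrite('pics/c3.png',a)
b=cv2.resize(cv2.cvtColor(T['frame'],4)[185:245,375:475],None,fx=8,fy=8,interpolation=2)
cv2.imwrite('pics/c4.png',b)"
```

```text
t 19.2 pos [520.9 -74.8 123.7] frame xy 90.3 1.7 yax -3.5 tilt 0.04 q [-0.37  0.11  1.81  0.    1.22 -0.31] F [-0.2 -0.5 -2.9] open 58.4 g 30.0
```

View pics/c3.png

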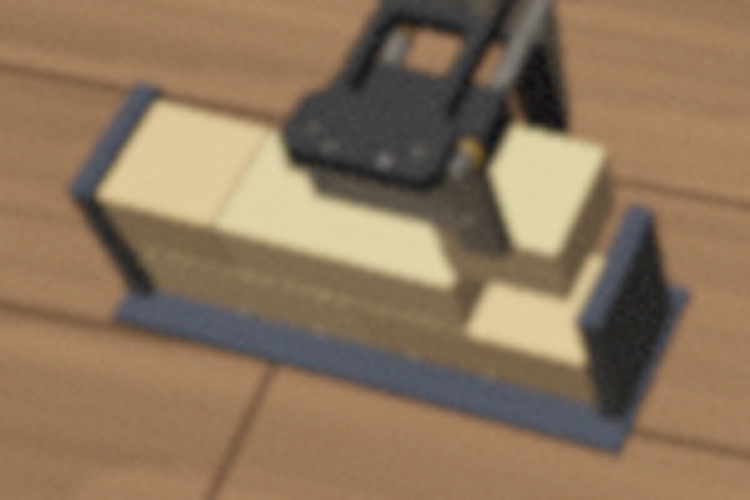

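View pics/c4.png

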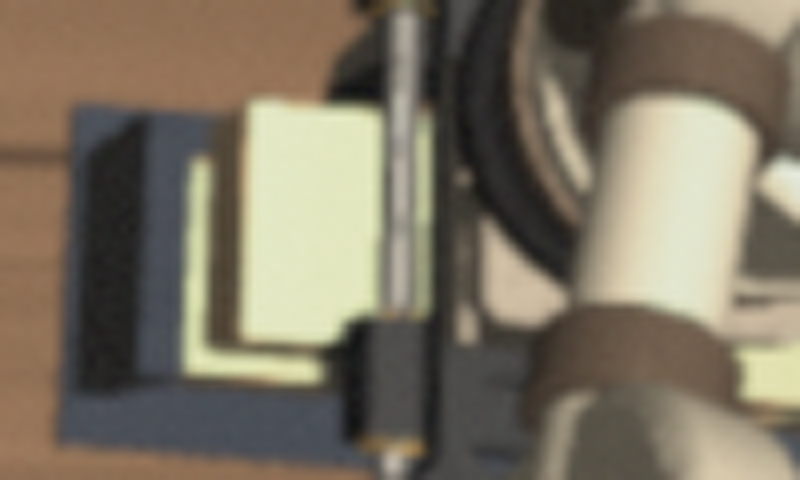

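The last half hangs above the right-hand slot, with its free end at about (585,200) in the scene crop. The full brick and the first half are seated flush beside it.

```bash
python3 -c "
from go import *
S=robot.get_image('scene');T=robot.get_image('top')
f=lambda c,o,k:((np.array(c)+.5)/k-.5+o)
for nm,p,c,z in [('b',S,f((610,150),(140,110),5),137),('b',S,f((560,255),(140,110),5),137),('bb',S,f((572,295),(140,110),5),97),('b',T,f((246,97),(375,185),8),137),('b',T,f((241,342),(375,185),8),137),('bb',T,f((210,350),(375,185),8),97),('full R',S,f((460,288),(140,110),5),86),('upr',T,f((190,155),(375,185),8),90),('upr',T,f((184,378),(375,185),8),90),('upr',S,f((626,210),(140,110),5),90),('upr',S,f((582,318),(140,110),5),90)]:
  e=atz(p,c,z)[:2]-C; print(nm,(e@d).round(1),(e@n).round(1))
"
```

```text
b 120.1 -27.0
b 120.4 32.5
bb 116.5 26.4
b 121.0 31.2
b 120.1 -29.3
bb 117.6 -28.0
full R 61.5 30.8
upr 123.0 23.3
upr 122.4 -35.1
upr 119.7 -29.6
upr 122.6 32.6
```

Call:
carry_out(
  increments=[
    {"tx": 0,"ty": -0.1,"tz": 0.3,"rx": 0,"ry": 0,"rz": 0,"gripper": 0.5},
    {"tx": 0,"ty": -0.1,"tz": 0.6,"rx": 0,"ry": 0,"rz": 0,"gripper": 0.5},
    {"tx": 0,"ty": -0.1,"tz": 0.8,"rx": 0,"ry": 0,"rz": 0,"gripper": 0.5},
    {"tx": 0,"ty": -0.1,"tz": 0.8,"rx": 0,"ry": 0,"rz": 0,"gripper": 0.5},
  ],
)

```text
time: 19.8
ee_pos: [519.4, -75.2, 115.5]
tcp_rot: [0.729, 0.685, -0.0, -0.0]
force: [0.4, 1.1, -3.6]
opening: 58.4
grasp_force: 30.0
```

Call:
carry_out(
  increments=[
    {"tx": 0,"ty": 0,"tz": 0.1,"rx": 0,"ry": 0,"rz": 0,"gripper": 0.5},
    {"tx": 0,"ty": 0,"tz": 0.2,"rx": 0,"ry": 0,"rz": 0,"gripper": 0.5},
    {"tx": 0,"ty": 0,"tz": 0.3,"rx": 0,"ry": 0,"rz": 0,"gripper": 0.5},
    {"tx": 0,"ty": 0,"tz": 0.3,"rx": 0,"ry": 0,"rz": 0,"gripper": 0.5},
  ],
)

```text
time: 20.2
ee_pos: [519.7, -75.3, 112.8]
tcp_rot: [0.729, 0.685, -0.0, -0.0]
force: [0.1, -0.5, -2.8]
opening: 58.6
grasp_force: 30.0
```

Call:
carry_out(
  increments=[
    {"tx": 0,"ty": 0,"tz": 0.1,"rx": 0,"ry": 0,"rz": 0,"gripper": 0.5},
    {"tx": 0,"ty": 0,"tz": 0.2,"rx": 0,"ry": 0,"rz": 0,"gripper": 0.5},
    {"tx": 0,"ty": 0,"tz": 0.3,"rx": 0,"ry": 0,"rz": 0,"gripper": 0.5},
    {"tx": 0,"ty": 0,"tz": 0.3,"rx": 0,"ry": 0,"rz": 0,"gripper": 0.5},
  ],
)

```text
time: 20.6
ee_pos: [519.7, -75.3, 109.8]
tcp_rot: [0.729, 0.685, -0.0, -0.0]
force: [-0.2, -0.7, -3.4]
opening: 58.3
grasp_force: 30.0
```

```bash
python3 -c "
from go import *
st()"
```

```text
t 20.6 pos [519.7 -75.3 109.8] frame xy 89.7 0.5 yax -3.6 tilt 0.02 q [-0.37  0.12  1.83 -0.    1.19 -0.31] F [-0.2 -0.7 -3.4] open 58.3 g 30.0
```

No contact so far; entering the slot.

Call:
carry_out(
  increments=[
    {"tx": 0,"ty": 0,"tz": 0.15,"rx": 0,"ry": 0,"rz": 0,"gripper": 0.5},
    {"tx": 0,"ty": 0,"tz": 0.3,"rx": 0,"ry": 0,"rz": 0,"gripper": 0.5},
    {"tx": 0,"ty": 0,"tz": 0.4,"rx": 0,"ry": 0,"rz": 0,"gripper": 0.5},
    {"tx": 0,"ty": 0,"tz": 0.4,"rx": 0,"ry": 0,"rz": 0,"gripper": 0.5},
  ],
)

```text
time: 21.0
ee_pos: [519.6, -75.3, 105.8]
tcp_rot: [0.729, 0.685, -0.0, -0.0]
force: [1.2, -0.6, -3.2]
opening: 58.9
grasp_force: 30.0
```

Call:
carry_out(
  increments=[
    {"tx": 0,"ty": 0,"tz": 0.15,"rx": 0,"ry": 0,"rz": 0,"gripper": 0.5},
    {"tx": 0,"ty": 0,"tz": 0.3,"rx": 0,"ry": 0,"rz": 0,"gripper": 0.5},
    {"tx": 0,"ty": 0,"tz": 0.4,"rx": 0,"ry": 0,"rz": 0,"gripper": 0.5},
    {"tx": 0,"ty": 0,"tz": 0.4,"rx": 0,"ry": 0,"rz": 0,"gripper": 0.5},
  ],
)

```text
time: 21.4
ee_pos: [519.7, -75.3, 101.8]
tcp_rot: [0.729, 0.685, -0.0, -0.0]
force: [-0.3, -0.1, -2.6]
opening: 58.5
grasp_force: 30.0
```

```bash
python3 -c "
from go import *
st()"
```

```text
t 21.4 pos [519.7 -75.3 101.8] frame xy 89.7 0.5 yax -3.6 tilt 0.02 q [-0.37  0.13  1.84 -0.    1.17 -0.31] F [-0.3 -0.1 -2.6] open 58.5 g 30.0
```

Call:
carry_out(
  increments=[
    {"tx": 0,"ty": 0,"tz": 0.3,"rx": 0,"ry": 0,"rz": 0,"gripper": 0.5},
    {"tx": 0,"ty": 0,"tz": 0.6,"rx": 0,"ry": 0,"rz": 0,"gripper": 0.5},
    {"tx": 0,"ty": 0,"tz": 0.9,"rx": 0,"ry": 0,"rz": 0,"gripper": 0.5},
    {"tx": 0,"ty": 0,"tz": 1.2,"rx": 0,"ry": 0,"rz": 0,"gripper": 0.5},
    {"tx": 0,"ty": 0,"tz": 1.2,"rx": 0,"ry": 0,"rz": 0,"gripper": 0.5},
  ],
)

```text
time: 21.9
ee_pos: [519.4, -75.2, 89.4]
tcp_rot: [0.729, 0.685, -0.0, -0.001]
force: [0.8, 0.0, -2.8]
opening: 58.5
grasp_force: 30.0
```

Call:
carry_out(
  increments=[
    {"tx": 0,"ty": 0,"tz": 0.3,"rx": 0,"ry": 0,"rz": 0,"gripper": 0.5},
    {"tx": 0,"ty": 0,"tz": 0.6,"rx": 0,"ry": 0,"rz": 0,"gripper": 0.5},
    {"tx": 0,"ty": 0,"tz": 0.9,"rx": 0,"ry": 0,"rz": 0,"gripper": 0.5},
    {"tx": 0,"ty": 0,"tz": 1.2,"rx": 0,"ry": 0,"rz": 0,"gripper": 0.5},
    {"tx": 0,"ty": 0,"tz": 1.2,"rx": 0,"ry": 0,"rz": 0,"gripper": 0.5},
  ],
)

```text
time: 22.4
ee_pos: [519.4, -75.2, 77.4]
tcp_rot: [0.729, 0.685, -0.0, -0.001]
force: [0.4, -0.3, -2.8]
opening: 58.7
grasp_force: 30.0
```

```bash
python3 -c "
from go import *
st()"
```

```text
t 22.4 pos [519.4 -75.2  77.4] frame xy 89.8 0.2 yax -3.6 tilt 0.06 q [-0.37  0.17  1.85  0.    1.12 -0.31] F [ 0.4 -0.3 -2.8] open 58.7 g 30.0
```

Now closing the joint by feel toward the full brick, then lowering.

Call:
carry_out(
  increments=[
    {"tx": -0.05,"ty": 0,"tz": 0.2,"rx": 0,"ry": 0,"rz": 0,"gripper": 0.5},
    {"tx": -0.1,"ty": 0,"tz": 0.3,"rx": 0,"ry": 0,"rz": 0,"gripper": 0.5},
    {"tx": -0.1,"ty": 0,"tz": 0.3,"rx": 0,"ry": 0,"rz": 0,"gripper": 0.5},
  ],
)

```text
time: 22.7
ee_pos: [519.8, -76.1, 74.9]
tcp_rot: [0.729, 0.684, 0.0, -0.0]
force: [0.4, 1.6, -2.7]
opening: 58.4
grasp_force: 30.0
```

Call:
carry_out(
  increments=[
    {"tx": -0.05,"ty": 0,"tz": 0,"rx": 0,"ry": 0,"rz": 0,"gripper": 0.5},
    {"tx": -0.1,"ty": 0,"tz": 0,"rx": 0,"ry": 0,"rz": 0,"gripper": 0.5},
    {"tx": -0.1,"ty": 0,"tz": 0,"rx": 0,"ry": 0,"rz": 0,"gripper": 0.5},
  ],
)

```text
time: 23.0
ee_pos: [519.8, -76.2, 75.0]
tcp_rot: [0.729, 0.684, 0.001, -0.001]
force: [1.9, 6.3, -1.8]
opening: 58.6
grasp_force: 30.0
```

Call:
carry_out(
  increments=[
    {"tx": 0,"ty": 0,"tz": 0.1,"rx": 0,"ry": 0,"rz": 0,"gripper": 0.5},
    {"tx": 0,"ty": 0,"tz": 0.1,"rx": 0,"ry": 0,"rz": 0,"gripper": 0.5},
  ],
)

```text
time: 23.2
ee_pos: [519.8, -76.2, 74.2]
tcp_rot: [0.729, 0.684, 0.001, -0.001]
force: [1.5, 6.3, -1.1]
opening: 58.4
grasp_force: 30.0
```

Tight against the full brick at about 6 N. Lowering on.

Call:
carry_out(
  increments=[
    {"tx": 0,"ty": 0,"tz": 0.1,"rx": 0,"ry": 0,"rz": 0,"gripper": 0.5},
    {"tx": 0,"ty": 0,"tz": 0.1,"rx": 0,"ry": 0,"rz": 0,"gripper": 0.5},
  ],
)

```text
time: 23.4
ee_pos: [519.8, -76.2, 73.2]
tcp_rot: [0.729, 0.684, 0.001, -0.001]
force: [1.1, 5.3, -0.7]
opening: 58.2
grasp_force: 30.0
```

Call:
carry_out(
  increments=[
    {"tx": 0,"ty": 0,"tz": 0.1,"rx": 0,"ry": 0,"rz": 0,"gripper": 0.5},
    {"tx": 0,"ty": 0,"tz": 0.1,"rx": 0,"ry": 0,"rz": 0,"gripper": 0.5},
  ],
)

```text
time: 23.6
ee_pos: [519.9, -76.2, 73.1]
tcp_rot: [0.729, 0.684, 0.001, -0.001]
force: [-1.4, 7.0, 5.6]
opening: 58.8
grasp_force: 30.0
```

```bash
python3 -c "
from go import *
st()"
```

```text
t 23.6 pos [519.9 -76.2  73.1] frame xy 88.8 0.8 yax -3.6 tilt 0.12 q [-0.38  0.17  1.85  0.    1.12 -0.31] F [-1.4  7.   5.6] open 58.8 g 30.0
```

Call:
carry_out(
  increments=[
    {"tx": 0.1,"ty": 0,"tz": 0,"rx": 0,"ry": 0,"rz": 0,"gripper": 0.66},
    {"tx": 0.1,"ty": 0,"tz": 0,"rx": 0,"ry": 0,"rz": 0,"gripper": 0.75},
    {"tx": 0.1,"ty": 0,"tz": 0,"rx": 0,"ry": 0,"rz": 0,"gripper": 0.85},
    {"tx": 0.1,"ty": 0,"tz": -3,"rx": 0,"ry": 0,"rz": 0,"gripper": 0.85},
    {"tx": 0.1,"ty": 0,"tz": -7,"rx": 0,"ry": 0,"rz": 0,"gripper": 0.85},
  ],
)

```text
time: 24.1
ee_pos: [517.9, -76.1, 140.7]
tcp_rot: [0.729, 0.684, -0.001, -0.002]
force: [0.5, 0.1, -0.5]
opening: 78.2
grasp_force: 0.0
```

Call:
carry_out(
  increments=[
    {"tx": 4,"ty": 0,"tz": -4,"rx": 0,"ry": 0,"rz": 0,"gripper": 0.85},
    {"tx": 8,"ty": 0,"tz": -4,"rx": 0,"ry": 0,"rz": 0,"gripper": 0.85},
    {"tx": 13,"ty": 0,"tz": -4,"rx": 0,"ry": 0,"rz": 0,"gripper": 0.85},
    {"tx": 18,"ty": 0,"tz": -4,"rx": 0,"ry": 0,"rz": 0,"gripper": 0.85},
    {"tx": 18,"ty": 0,"tz": -4,"rx": 0,"ry": 0,"rz": 0,"gripper": 0.85},
  ],
)

```text
time: 24.6
ee_pos: [530.9, 108.2, 182.3]
tcp_rot: [0.727, 0.687, 0.001, -0.0]
force: [-0.1, -0.6, -0.5]
opening: 78.2
grasp_force: 0.0
```

Call:
carry_out(
  increments=[
    {"tx": 0,"ty": 0,"tz": 0,"rx": 0,"ry": 0,"rz": 0,"gripper": 0.85},
    {"tx": 0,"ty": 0,"tz": 0,"rx": 0,"ry": 0,"rz": 0,"gripper": 0.85},
  ],
)

```text
time: 24.8
ee_pos: [531.2, 102.1, 181.9]
tcp_rot: [0.729, 0.684, -0.0, 0.0]
force: [-0.4, -0.1, -0.7]
opening: 78.1
grasp_force: 0.0
```

```bash
python3 -c "
from go import *
st()
S=robot.get_image('scene');T=robot.get_image('top')
a=cv2.resize(cv2.cvtColor(S['frame'],4)[125:205,145:285],None,fx=5,fy=5,interpolation=2)[:350]
b=cv2.resize(cv2.cvtColor(T['frame'],4)[195:245,375:515],None,fx=5,fy=5,interpolation=2)
cv2.imwrite('pics/e.png',np.vstack([a,b])[:600])"
```

```text
t 24.8 pos [531.2 102.1 181.9] frame xy 267.5 0.8 yax -3.7 tilt 0.04 q [-0.03  0.09  1.72 -0.    1.34  0.03] F [-0.4 -0.1 -0.7] open 78.1 g 0.0
```

View pics/e.png

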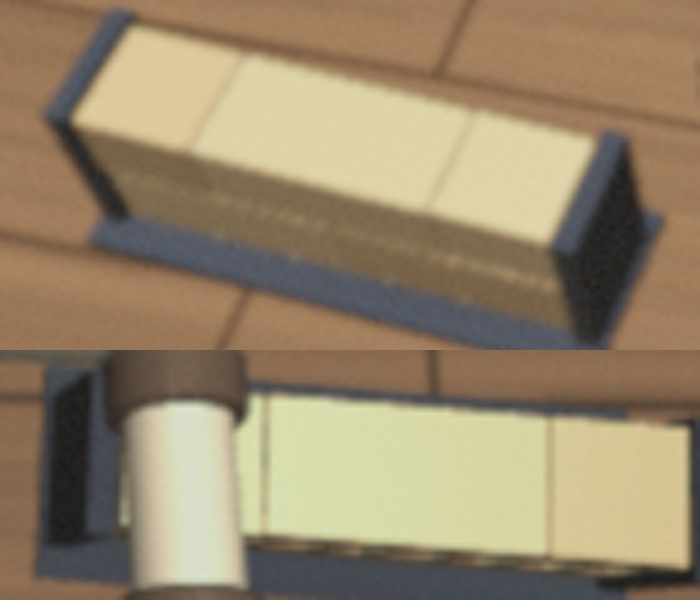

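The second course lies flat, closed up and flush: joints at about (215,105) and (450,160) in the scene crop, with the arm clear of it.

```bash
python3 -c "
from h import *
print(robot.close_job())"
```

```text
the job is handed in; nothing more can be done
None
```

The second course is laid and handed in: the full brick over the joint with a half brick tight on each side, all three flat and flush in the final pictures; no verdict came back at hand-in.

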